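Set up the laundry-room dosing station

ROBOT

A 6-joint arm with a two-finger parallel gripper is mounted at the origin on the work surface. World frame = base frame: x ahead of the robot, y to its left, z up, the work surface at z = 0. Lengths are in m, angles in rad, forces in N, time in s.
With the tool pointing down it reaches from about 0.3 to 0.95 m from the base axis. Payload 3.1 kg.
Tool frame: the origin (TCP) lies on the centre line of the jaws, within the pads' length; the fingertips stand 11 mm ahead of it and the grasp point (between the pads) lies 8 mm behind it; x points along the fingers, y is the direction in which the jaws open and shut, and the axes are right-handed (so a half turn about x gives the same grasp; the last joint's range is limited). The gripper opens to 85 mm and grips with 20 to 120 N. Pads are 22 mm wide; open, the fingers measure 114 mm over their backs; the gripper's body (76 mm by 85 mm) begins 54 mm behind the grasp point. The pads swing forward as they close: fully open they stand 13 mm farther back than shut.
Start: joints at [1.102, 0.308, 1.634, -0, 1.2, -0.07], TCP at [0.243, 0.576, 0.242] pointing down, gripper open.
Joint ranges: [-3.06, 3.06], [-0.79, 1.96], [0.05, 2.63], [-1.19, 4.34], [0.05, 2.64], [-2.94, 2.94]. Speed limits (rad/s): [2.79, 2.79, 3.14, 3.14, 3.14, 3.14].

INTERFACE

Orientations are given as a 3x3 rotation matrix whose columns are the frame's x, y, z axes.
In Python, from cell import * gives the robot as it stands.
- The arm moves only by the shell command python3 -m jog 'ROWS'. ROWS is JSON, a list that holds one entry, the list of rows, each a list of 5 numbers: the shift along the tool's x, y, z as a fraction of full scale, then the turn about the tool's x as a fraction of full scale, then the finger opening in mm, from 0 to 85.4. In form: [[[x, y, z, spin, claw], ...]]. A call has 1 to 20 rows; each row is the pose to reach, as a shift and turn from the pose commanded when the call began, along the tool's axes at that moment; what a row does not reach only later rows make up. Full scale, the value 1, is 0.1 m for a shift and pi/2 rad for a turn. A row lasts 1/12 s, in which the tool goes at most 41.7 mm and 7.16 degrees, less where a joint would pass 70% of its speed; a pose out of reach is approached as far as the arm can. A call with a number of a shift or a turn outside -1 to 1 is refused whole. A call with a gripper value outside its range is refused whole. The fingers move at their own pace and stop on an object; the grip force is fixed at half the most. Time passes only in rows, so rows that repeat a pose let the fingers close. It gives the time, the measured TCP pose, the force and the opening at its end, in the units of the state.
- observe(): the state, without advancing time (a new reading comes with each control period).
- camera(name): name is "scene" or "top" or "wrist"; returns a dict with "frame" (384x512x3 uint8, red, green, blue), "vfov" (degrees; the focal length in pixels is half the picture's height over the tangent of half this angle, whatever the lens; pixels are square), "cx", "cy" (the principal point, pixels), "xyz" and "attitude" of the camera in the world. Camera axes: x right, y down, z forward; pixel columns grow to the right and rows downward; lengths in m; the calibration is good to about 2 mm. The wrist camera is an equidistant fisheye: a pixel r from the principal point sees the ray r / f radians off the axis. A picture is of the moment at which its call begins. There is no depth.
- close_job(): hands the job in, once; it reports no verdict.
The state is a dict: "clock": time; "qpos": joint angles; "joint_vel": joint speeds; "joint_torque": joint torques, N m; "ee_pos": TCP position; "tcp_rot": TCP orientation; "ft_force": force on the tool from outside, world axes, zero at the start; "wrist_torque": the same for the moment, N m; "grip_width": finger opening in m.
Only numpy, scipy, OpenCV 4.12 (cv2) and the standard library are available. Lean on these libraries where they do the work, as an engineer would, in place of code of your own. Each camera call takes 0.05 s, during which the arm holds its last target.

TASK

Set up the laundry counter for the day. First lift just the top drip tray off the stack and seat it flat in the low metal frame; then take every dosing cup off its peg and stand it upright inside that tray. Also put every paper roll standing on the counter onto the spindle stand, one to a spindle and fully down, and leave the other two trays and everything else where they are.

Things in the scene. Friction and masses are not known exactly. Their poses are not given: they have to be found in the camera images.
- tray_top: grey stacking drip tray, 66 (x) x 220 (y) x 36 mm high, 220 g. Origin: centre of underside. Lowest 6 mm is a foot 52 x 204 mm; inner floor 10 mm above the origin, 58 x 212 mm, 4 mm walls. Stacked 30 mm apart, foot inside the rim below. This is the top one of the stack of three; grip it across its 66 mm width at mid-length, near the rim
- tray_mid: grey stacking drip tray, 66 (x) x 220 (y) x 36 mm high, 220 g. Origin: centre of underside. Lowest 6 mm is a foot 52 x 204 mm; inner floor 10 mm above the origin, 58 x 212 mm, 4 mm walls. Stacked 30 mm apart, foot inside the rim below. Second in the stack; stays there
- tray_low: grey stacking drip tray, 66 (x) x 220 (y) x 36 mm high, 220 g. Origin: centre of underside. Lowest 6 mm is a foot 52 x 204 mm; inner floor 10 mm above the origin, 58 x 212 mm, 4 mm walls. Stacked 30 mm apart, foot inside the rim below. Lowest in the stack, on the counter; stays there
- frame: low aluminium frame fixed on the counter for one tray: plate 100 (x) x 252 (y) x 6 mm, with 12 mm high lips: along both short ends and 45 mm long at each end of the long sides (middle open for fingers). 76 x 230 mm between lips. Origin: centre of underside; a seated tray's origin lies 6 mm above it, lengths parallel, either way round
- rack: fixed peg rack: grey upright board 340 mm long (y), 190 mm high, three pegs 95 mm apart on its front face, which is at its x = 0 and looks to its -x. Origin: on the counter, middle of the front face. A cup comes off when raised 12 to 25 mm, then drawn at least 40 mm straight away from the board (its -x), then up
- peg0 (a point): root of a rack peg on the board's front face, 168 mm above the counter; steel, 8 mm thick, straight, sticks out 26 mm plus its round end and rises 12 mm towards the tip
- peg1 (a point): root of a rack peg on the board's front face, 168 mm above the counter; steel, 8 mm thick, straight, sticks out 26 mm plus its round end and rises 12 mm towards the tip
- peg2 (a point): root of a rack peg on the board's front face, 168 mm above the counter; steel, 8 mm thick, straight, sticks out 26 mm plus its round end and rises 12 mm towards the tip
- cup0: white open dosing cup, 50 (x) x 44 (y) x 70 mm high, 3 mm walls, 70 g; 2 or 3 present. Origin: centre of underside. Its back (+x) wall is 45 mm high; above it rises a strap eye: uprights at y = +-13.5 mm, crossbar from 84 to 90 mm above the bottom, opening 22 wide x 39 high. Starts hung on a peg by the crossbar, back to the board, bottom 90 mm up. Grip across y near the rim
- cup1: white open dosing cup, 50 (x) x 44 (y) x 70 mm high, 3 mm walls, 70 g; 2 or 3 present. Origin: centre of underside. Its back (+x) wall is 45 mm high; above it rises a strap eye: uprights at y = +-13.5 mm, crossbar from 84 to 90 mm above the bottom, opening 22 wide x 39 high. Starts hung on a peg by the crossbar, back to the board, bottom 90 mm up. Grip across y near the rim
- cup2: white open dosing cup, 50 (x) x 44 (y) x 70 mm high, 3 mm walls, 70 g; 2 or 3 present. Origin: centre of underside. Its back (+x) wall is 45 mm high; above it rises a strap eye: uprights at y = +-13.5 mm, crossbar from 84 to 90 mm above the bottom, opening 22 wide x 39 high. Starts hung on a peg by the crossbar, back to the board, bottom 90 mm up. Grip across y near the rim
- stand: grey steel stand fixed on the counter, base plate 80 mm (x) x 260 mm (y) x 12 mm with three upright spindles in a row along its y, 85 mm apart. Origin: centre of the underside
- spindle0 (a point): foot of one upright spindle of the stand, on its axis at the top of the base plate (where a seated roll's lower end lies). Spindle 24 mm in diameter, 55 mm high, its last 12 mm tapering to 12 mm
- spindle1 (a point): foot of one upright spindle of the stand, on its axis at the top of the base plate (where a seated roll's lower end lies). Spindle 24 mm in diameter, 55 mm high, its last 12 mm tapering to 12 mm
- spindle2 (a point): foot of one upright spindle of the stand, on its axis at the top of the base plate (where a seated roll's lower end lies). Spindle 24 mm in diameter, 55 mm high, its last 12 mm tapering to 12 mm
- roll0: plain paper roll standing on end on the counter: 62 mm outer diameter, 34 mm bore right through, 60 mm high, 140 g. Origin: centre of its lower end, z along its axis. There may be two or three rolls
- roll1: plain paper roll standing on end on the counter: 62 mm outer diameter, 34 mm bore right through, 60 mm high, 140 g. Origin: centre of its lower end, z along its axis. There may be two or three rolls
- roll2: plain paper roll standing on end on the counter: 62 mm outer diameter, 34 mm bore right through, 60 mm high, 140 g. Origin: centre of its lower end, z along its axis. There may be two or three rolls
- softener: white bottle, 76 mm diameter, 210 mm high, at the far left; bystander, leave alone
- jar: glass jar with steel lid, 72 mm diameter, 100 mm high, at the far right; bystander, leave alone
- mug: white mug, 80 mm diameter, 90 mm high, at the far side; bystander, leave alone
- brush: flat cleaning brush with a wooden handle lying at the far side, 180 mm long; bystander, leave alone
- dish: white soap dish, 80 mm diameter, 30 mm high, at the near right; bystander, leave alone
Mind the look-alikes: they are no part of the job. What is shaped like the tray_top but blue is not meant. What is shaped like the cup1 but red is not meant.

How it is judged:
On the way, in this order (a step that is already met when the one before it is completed fails the run):
1. the top tray is seated in the frame (x of tray_top in the frame of frame between -0.01 and 0.01 m and y of tray_top in the frame of frame between -0.01 and 0.01 m and z of tray_top in the frame of frame below 0.009 m and angle between tray_top's own z axis and vertical below 0.06 rad and linear speed of tray_top below 0.03 m/s), for 0.2 s.
2. every cup stands upright in that tray (x of cup0 in the frame of tray_top between -0.014 and 0.014 m and y of cup0 in the frame of tray_top between -0.095 and 0.095 m and z of cup0 in the frame of tray_top between 0.005 and 0.0145 m and angle between each of cup0, cup1, cup2's own z axis and vertical below 0.1 rad and linear speed of each of cup0, cup1, cup2 below 0.03 m/s and x of cup1 in the frame of tray_top between -0.014 and 0.014 m and y of cup1 in the frame of tray_top between -0.095 and 0.095 m and z of cup1 in the frame of tray_top between 0.005 and 0.0145 m and x of cup2 in the frame of tray_top between -0.014 and 0.014 m and y of cup2 in the frame of tray_top between -0.095 and 0.095 m and z of cup2 in the frame of tray_top between 0.005 and 0.0145 m), for 0.2 s.
At the end, for the whole second after the job is handed in: top tray flat in the frame (centred within 10 mm, down within 3 mm); every cup upright (0.1 rad) on that tray's floor; every roll upright on its own spindle (axis within 8 mm, lower end within 4 mm of the plate); other two trays within 30 mm of their start; all at rest (all of step 1 and all of step 2 and ((horizontal distance between roll0 and spindle0 below 0.008 m and z of roll0 in the frame of spindle0 between -0.004 and 0.004 m) or (horizontal distance between roll0 and spindle1 below 0.008 m and z of roll0 in the frame of spindle1 between -0.004 and 0.004 m) or (horizontal distance between roll0 and spindle2 below 0.008 m and z of roll0 in the frame of spindle2 between -0.004 and 0.004 m)) and angle between each of roll0, roll1, roll2's own z axis and vertical below 0.08 rad and linear speed of each of roll0, roll1, roll2 below 0.03 m/s and ((horizontal distance between roll1 and spindle0 below 0.008 m and z of roll1 in the frame of spindle0 between -0.004 and 0.004 m) or (horizontal distance between roll1 and spindle1 below 0.008 m and z of roll1 in the frame of spindle1 between -0.004 and 0.004 m) or (horizontal distance between roll1 and spindle2 below 0.008 m and z of roll1 in the frame of spindle2 between -0.004 and 0.004 m)) and ((horizontal distance between roll2 and spindle0 below 0.008 m and z of roll2 in the frame of spindle0 between -0.004 and 0.004 m) or (horizontal distance between roll2 and spindle1 below 0.008 m and z of roll2 in the frame of spindle1 between -0.004 and 0.004 m) or (horizontal distance between roll2 and spindle2 below 0.008 m and z of roll2 in the frame of spindle2 between -0.004 and 0.004 m)) and distance of each of tray_mid, tray_low from where it was at the start of the episode below 0.03 m); the robot touches nothing.
It fails at once if a bystander is moved by more than 40 mm (distance of any of softener, jar, mug, brush, dish from where it was at the start of the episode above 0.04 m).
It fails at once if one of the two lower trays is moved by more than 40 mm (distance of any of tray_mid, tray_low from where it was at the start of the episode above 0.04 m).
Of cup0, cup1, cup2 only 2 to 3 are there at a start; the rules pass over those that are not, and their reading is None.
Of roll0, roll1, roll2 only 2 to 3 are there at a start; the rules pass over those that are not, and their reading is None.
At some moment in a run one of roll0, roll1, roll2 may be knocked a few centimetres aside while the robot is not near it.
It also fails if it takes over 210 s, if anything falls off the work surface, if the arm or the gripper's body presses on something with over 40 N, if the wrist force passes 120 N, or if a joint passes its speed limit or range.

## Working session

There is one attempt and no reset: what is moved stays moved. The work goes in short steps, Python scripts to look and compute and a shell command to move; the robot and the scene stay as the last step left them, time stands still between calls to the robot, and variables do not carry over. Pictures are saved under pics/ and viewed, and the job is handed in when it is done.

```bash
ls; mkdir -p pics; python3 - <<'E'
from cell import *
import cv2
s=observe()
for k in s: print(k,s[k])
for n in ["scene","top","wrist"]:
    c=camera(n); cv2.imwrite(f"pics/{n}0.png",cv2.cvtColor(c["frame"],cv2.COLOR_RGB2BGR))
    print(n,c["vfov"],c["cx"],c["cy"],c["xyz"],c["attitude"])
E
```

```text
pics
clock 0.0
qpos [ 1.10228991e+00  3.08996438e-01  1.63519591e+00 -1.23057846e-05
  1.19971333e+00 -6.96843826e-02]
joint_vel [ 0.00187223 -0.00165758  0.00036645  0.00338748 -0.00030856  0.00020019]
joint_torque [-7.67181900e-04 -4.15255558e+01 -2.76656342e+01 -8.67618178e-05
  1.03908559e-02 -2.06702538e-06]
ee_pos [0.24236348 0.57522177 0.24104793]
tcp_rot [[-1.03422533e-03  3.88327779e-01  9.21520736e-01]
 [-2.06896391e-03  9.21518425e-01 -3.88329127e-01]
 [-9.99997325e-01 -2.30821297e-03 -1.49621538e-04]]
ft_force [0.90452494 0.60469481 0.38760421]
wrist_torque [-0.00735442 -0.01673116  0.0189437 ]
grip_width 0.08534044397006822
scene 47.58967701270469 252.75075287989725 193.8707330561048 [0.98015829 0.52859983 0.91312265] [[-0.75528876  0.46296311 -0.4639009 ]
 [ 0.65517892  0.55141008 -0.51641796]
 [ 0.01671717 -0.69398277 -0.71979751]]
top 56.141606283682776 260.69693414728573 189.32051939076538 [ 0.30245544 -0.04622116  1.17440372] [[ 1.29683249e-02 -9.86234516e-01  1.64843265e-01]
 [-9.99915704e-01 -1.28961770e-02  1.50795850e-03]
 [ 6.38647208e-04 -1.64848925e-01 -9.86318622e-01]]
wrist 65.70646984690485 262.5635246122832 194.58130689188707 [0.169634   0.60577008 0.37220709] [[ 0.38787214  0.87699291  0.28361707]
 [ 0.92170974 -0.36821006 -0.12195286]
 [-0.00252114  0.30871474 -0.95115133]]
```

View pics/scene0.png

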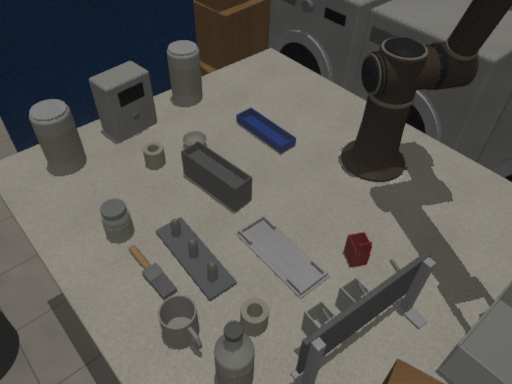

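View pics/top0.png

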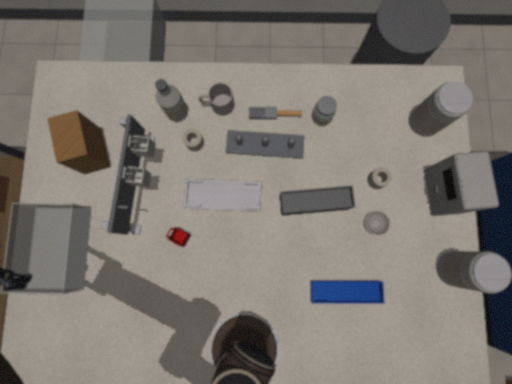

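View pics/wrist0.png

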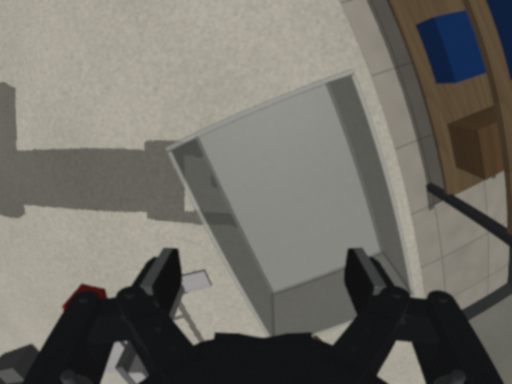

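The top view shows the frame at (223,195), stack at (316,200), stand at (265,145) and rolls at (193,139) and (380,178). Two white cups hang on the rack at (133,176) and (140,145). The look-alikes are the blue tray at (347,292) and the red cup at (178,236). The rack's front faces world -y.

```bash
cat > h.py <<'E'
from cell import *
import cv2, numpy as np
def rays(c,uv,fish=False):
    uv=np.atleast_2d(np.array(uv,float)); f=192/np.tan(np.radians(c["vfov"])/2)
    d=uv-[c["cx"],c["cy"]]
    if fish:
        r=np.linalg.norm(d,axis=1); th=r/f; k=np.where(r>1e-9,np.sin(th)/np.maximum(r,1e-9),1/f)
        v=np.c_[d*k[:,None],np.cos(th)]
    else: v=np.c_[d/f,np.ones(len(d))]
    return np.array(c["xyz"]), v@np.array(c["attitude"]).T
def plane(c,uv,z,fish=False):
    o,v=rays(c,uv,fish); return o+v*((z-o[2])/v[:,2])[:,None]
def pix(c,P,fish=False):
    P=np.atleast_2d(np.array(P,float)); f=192/np.tan(np.radians(c["vfov"])/2)
    q=(P-c["xyz"])@np.array(c["attitude"])
    if fish:
        r=np.linalg.norm(q[:,:2],axis=1); th=np.arctan2(r,q[:,2]); return q[:,:2]/r[:,None]*(th*f)[:,None]+[c["cx"],c["cy"]]
    return q[:,:2]/q[:,2:]*f+[c["cx"],c["cy"]]
def tri(c1,u1,f1,c2,u2,f2):
    o1,a=rays(c1,u1,f1);o2,b=rays(c2,u2,f2);a=a[0]/np.linalg.norm(a);b=b[0]/np.linalg.norm(b)
    s=np.linalg.lstsq(np.c_[a,-b],o2-o1,rcond=None)[0]
    p,q=o1+a*s[0],o2+b*s[1]; return (p+q)/2,np.linalg.norm(p-q)
def save(c,name,box=None,k=1):
    im=c["frame"]
    if box: im=im[box[1]:box[3],box[0]:box[2]]
    im=cv2.resize(im,None,fx=k,fy=k,interpolation=cv2.INTER_CUBIC)
    cv2.imwrite(f"pics/{name}.png",cv2.cvtColor(im,cv2.COLOR_RGB2BGR))
E
python3 - <<'E'
from h import *
import pickle
t=camera("top");s=camera("scene")
pickle.dump((t,s),open("c0.pkl","wb"))
save(t,"tA",(95,80,405,255),2.5)
save(s,"sA",(130,120,440,350),2.5)
for n,uv,z in [("frame",(223,195),.006),("stack",(316,200),.096),("stand",(265,145),.012),("roll",(193,139),.06),("roll",(380,178),.06),("cup",(140,145),.17),("cup",(133,176),.17)]:
    print(n,plane(t,uv,z).round(3))
E
```

```text
frame [[0.477 0.079 0.006]]
stack [[ 0.452 -0.212  0.096]]
stand [[ 0.647 -0.057  0.012]]
roll [[0.65  0.175 0.06 ]]
roll [[ 0.53 -0.42  0.06]]
cup [[0.595 0.305 0.17 ]]
cup [[0.504 0.319 0.17 ]]
```

```bash
sleep 0
```

```text
(no output)
```

View pics/tA.png

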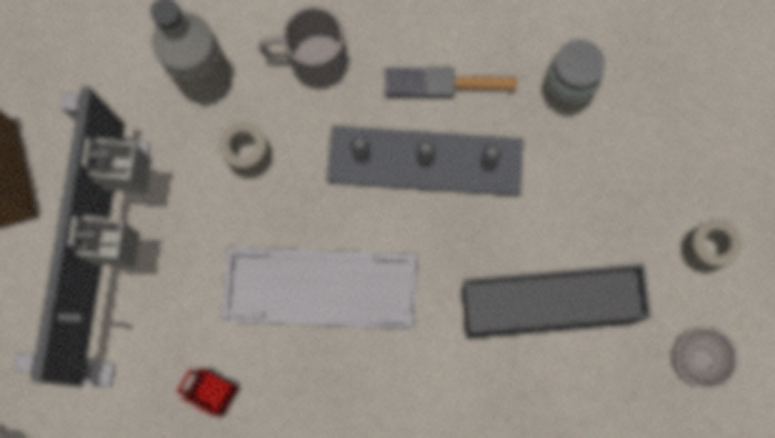

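View pics/sA.png

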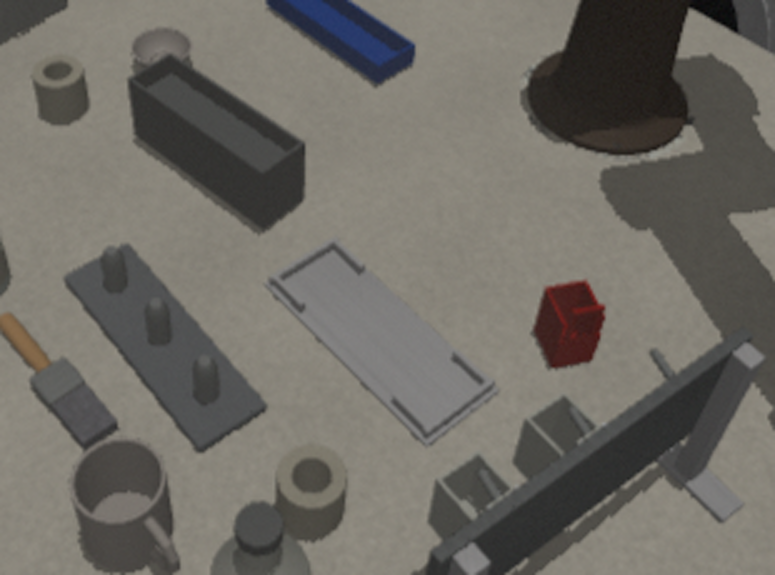

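```bash
cat >> h.py <<'E'
def st():
    s=observe();R=np.array(s["tcp_rot"]);y=np.degrees(np.arctan2(R[1,1],R[0,1]))
    print("t %.2f"%s["clock"],"tcp",np.round(s["ee_pos"],4),"yaw %.2f"%y,"F",np.round(s["ft_force"],1),"w %.4f"%s["grip_width"],"q",np.round(s["qpos"],2)); return s,R,y
def go(x,y,z,yaw):
    s,R,yw=st(); d=R.T@(np.array([x,y,z])-s["ee_pos"])/0.1
    print("frac",np.round(d,3),"spin %.4f"%(-((yaw-yw+90)%180-90)/90))
E
python3 - <<'E'
from h import *
go(.45,-.21,.36,0)
E
```

```text
t 0.25 tcp [0.2426 0.5756 0.2417] yaw 67.15 F [ 0.  -0.  -0.1] w 0.0854 q [ 1.1   0.31  1.63  0.    1.2  -0.07]
frac [-1.177 -6.435  4.962] spin 0.7461
```

```bash
python3 -m jog '[[[-0.5,-0.5,0.4,0.2,85],[-1,-1,0.78,0.4,85],[-1,-1,0.78,0.6,85],[-1,-1,0.78,0.746,85],[-1,-1,0.78,0.746,85],[-1,-1,0.78,0.746,85],[-1,-1,0.78,0.746,85],[-1,-1,0.78,0.746,85],[-1,-1,0.78,0.746,85],[-1,-1,0.78,0.746,85],[-1,-1,0.78,0.746,85]]]'; python3 -c "
from h import *
go(.45,-.21,.36,0)"
```

```text
clock: 1.17
ee_pos: [0.2757, 0.4533, 0.3422]
tcp_rot: [[-0.0, 1.0, -0.001], [-0.0, -0.001, -1.0], [-1.0, -0.0, 0.0]]
ft_force: [-0.0, 0.2, 0.1]
grip_width: 0.085
t 1.17 tcp [0.2757 0.4533 0.3422] yaw -0.03 F [-0.   0.2  0.1] w 0.0850 q [0.94 0.05 1.74 0.   1.36 0.94]
frac [-0.177  1.747  6.632] spin -0.0004
```

```bash
python3 -m jog '[[[0,0.3,0.4,0,85],[0,0.5,0.8,0,85],[0,0.6,1,0,85]]]' | head -2;python3 -m jog '[[[0,0.3,0.4,0,85],[0,0.5,0.8,0,85],[0,0.6,1,0,85]]]'| head -2
python3 -m jog '[[[0,0.3,0.4,0,85],[0,0.5,0.8,0,85],[0,0.6,1,0,85]]]' | head -2;python3 -m jog '[[[0,0,0.4,0,85],[0,0,0.8,0,85],[0,0,1,0,85]]]'| head -2
python3 -m jog '[[[0,0,0.4,0,85],[0,0,0.8,0,85],[0,0,1,0,85]]]' | head -2;python3 -m jog '[[[0,0,0.4,0,85],[0,0,0.8,0,85],[0,0,1,0,85],[0,0,1,0,85],[0,0,1,0,85]]]'| head -2
python3 - <<'E'
from h import *
import pickle
go(.45,-.21,.36,0)
w=camera("wrist");save(w,"w1",None,1.5)
pickle.dump(w,open("w1.pkl","wb")); print(w["xyz"],w["attitude"])
E
```

```text
clock: 1.42
ee_pos: [0.3363, 0.3521, 0.3421]
clock: 1.67
ee_pos: [0.3968, 0.2513, 0.3424]
clock: 1.92
ee_pos: [0.4569, 0.1511, 0.3425]
clock: 2.17
ee_pos: [0.4557, 0.0499, 0.3422]
clock: 2.42
ee_pos: [0.4555, -0.05, 0.3424]
clock: 2.83
ee_pos: [0.4556, -0.1473, 0.3421]
t 2.83 tcp [ 0.4556 -0.1473  0.3421] yaw -0.09 F [-0.3  0.2  0.7] w 0.0848 q [-0.4  -0.06  1.85  0.    1.36 -0.4 ]
frac [-0.18  -0.055  0.627] spin -0.0010
[ 0.45568555 -0.06882769  0.47319044] [[ 9.99999444e-01 -1.05300718e-03 -5.48411974e-05]
 [-1.01872976e-03 -9.51410732e-01 -3.07923012e-01]
 [ 2.72068637e-04  3.07922896e-01 -9.51411276e-01]]
```

View pics/w1.png

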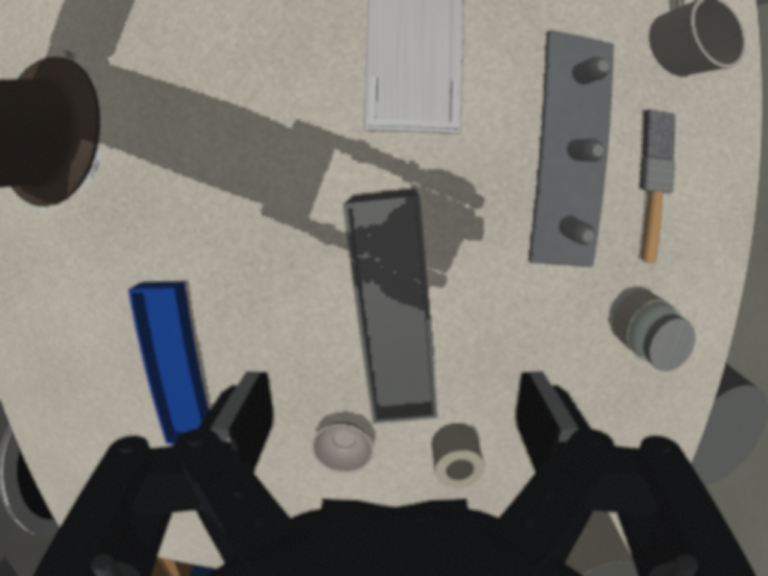

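```bash
python3 - <<'E'
from h import *
import pickle
w=pickle.load(open("w1.pkl","rb"))
w["frame"]=cv2.convertScaleAbs(w["frame"],alpha=2.0)
save(w,"w1z",(215,115,305,290),3.4)
t,s=pickle.load(open("c0.pkl","rb"))
t["frame"]=cv2.convertScaleAbs(t["frame"],alpha=2)
save(t,"t0z",(270,175,365,225),8)
E
```

```text
(no output)
```

View pics/w1z.png

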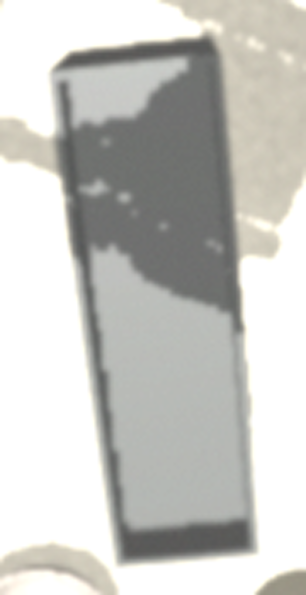

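View pics/t0z.png

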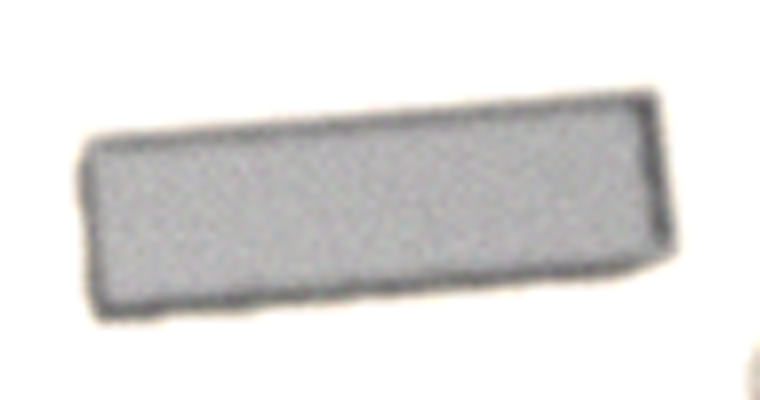

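```bash
python3 - <<'E'
from h import *
import pickle
w=pickle.load(open("w1.pkl","rb"))
uv=np.array([(54,71),(217,53),(256,549),(119,563)])/3.4+[215,115]
P=plane(w,uv,.096,True);print(P.round(4))
for i in range(4): print(np.linalg.norm(P[i]-P[(i+1)%4]).round(4))
print(P.mean(0), [np.degrees(np.arctan2(*(P[a]-P[b])[:2])) for a,b in((0,3),(1,2))], np.degrees(np.arctan2(*(P[1]-P[0])[[1,0]])))
t,s=pickle.load(open("c0.pkl","rb"))
uv=np.array([(90,142),(655,90),(672,250),(100,318)])/8+[270,175]
print(plane(t,uv,.096).round(4),plane(t,uv,.096).mean(0))
E
```

```text
[[ 0.4154 -0.1123  0.096 ]
 [ 0.4763 -0.1058  0.096 ]
 [ 0.4974 -0.321   0.096 ]
 [ 0.4364 -0.3282  0.096 ]]
0.0613
0.2163
0.0614
0.2169
[ 0.45640174 -0.21681954  0.096     ] [np.float64(-5.565065089564459), np.float64(-5.597320932481543)] 6.112609740730763
[[ 0.473  -0.107   0.096 ]
 [ 0.4958 -0.3218  0.096 ]
 [ 0.4346 -0.3264  0.096 ]
 [ 0.4062 -0.111   0.096 ]] [ 0.45238749 -0.21655334  0.096     ]
```

```bash
python3 -m jog '[[[0.3,0,0.35,-0.03,85],[0.6,0.005,0.697,-0.062,85],[0.8,0.005,0.697,-0.062,85],[0.8,0.005,0.697,-0.062,85],[0.8,0.005,0.697,-0.062,85]]]' | head -2; python3 - <<'E'
from h import *
go(.456,-.217,.079,5.6)
w=camera("wrist");save(w,"w2",None,1.5)
E
```

```text
clock: 3.3
ee_pos: [0.4555, -0.2143, 0.2609]
t 3.30 tcp [ 0.4555 -0.2143  0.2609] yaw 5.64 F [ 0.7 -0.5 -0.2] w 0.0849 q [-0.53  0.06  1.89  0.    1.2  -0.63]
frac [1.818 0.009 0.034] spin 0.0005
```

View pics/w2.png

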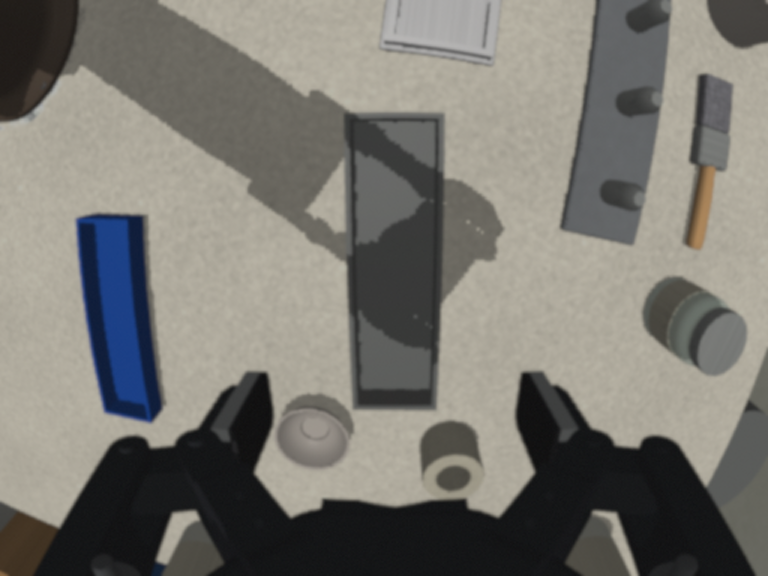

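The tray is straight and centred between the jaws: its edges are at columns 347 and 442, and the pads are at 270 and 517. Next I descend and close.

```bash
python3 -m jog '[[[0.4,0,0.03,0,85],[0.8,0.005,0.03,0,85],[1,0.005,0.03,0,85],[1,0.005,0.03,0,85]]]' | head -2;  python3 -m jog '[[[0.3,0,0,0,85],[0.55,0,0,0,85],[0.75,0,0,0,85],[0.81,0,0,0,85],[0.81,0,0,0,85]]]'; python3 -m jog '[[[0,0,0,0,60],[0,0,0,0,50],[0,0,0,0,50],[0,0,0,0,50],[0,0,0,0,50],[0,0,0,0,50],[0,0,0,0,50],[0,0,0,0,50]]]'; python3 -c "
from h import *
st()"
```

```text
clock: 3.68
ee_pos: [0.4552, -0.2162, 0.1596]
clock: 4.1
ee_pos: [0.4581, -0.2187, 0.0823]
tcp_rot: [[0.001, 0.995, 0.099], [-0.0, 0.099, -0.995], [-1.0, 0.001, 0.0]]
ft_force: [0.6, 0.4, -0.4]
grip_width: 0.0847
clock: 4.77
ee_pos: [0.4587, -0.22, 0.0842]
tcp_rot: [[0.003, 0.995, 0.098], [-0.002, 0.098, -0.995], [-1.0, 0.003, 0.002]]
ft_force: [-2.7, 0.8, 5.1]
grip_width: 0.0646
t 4.77 tcp [ 0.4587 -0.22    0.0842] yaw 5.64 F [-2.7  0.8  5.1] w 0.0646 q [-0.53  0.3   2.01 -0.    0.82 -0.63]
```

```bash
python3 -m jog '[[[-0.05,0,0,0,50],[-0.15,0,0,0,50],[-0.3,0,0,0,50],[-0.5,0,0,0,50],[-0.7,0,0,0,50],[-0.7,0,0,0,50],[-0.7,0,0,0,50]]]'; python3 - <<'E'
from h import *
st()
w=camera("wrist");save(w,"w3",None,1.3)
s=camera("scene");save(s,"s3",(130,80,400,300),2.8)
E
```

```text
clock: 5.35
ee_pos: [0.4587, -0.2199, 0.1533]
tcp_rot: [[0.004, 0.995, 0.097], [-0.002, 0.097, -0.995], [-1.0, 0.004, 0.003]]
ft_force: [-0.5, -0.4, -3.0]
grip_width: 0.0643
t 5.35 tcp [ 0.4587 -0.2199  0.1533] yaw 5.59 F [-0.5 -0.4 -3. ] w 0.0643 q [-0.53  0.19  1.98  0.    0.96 -0.63]
```

View pics/w3.png

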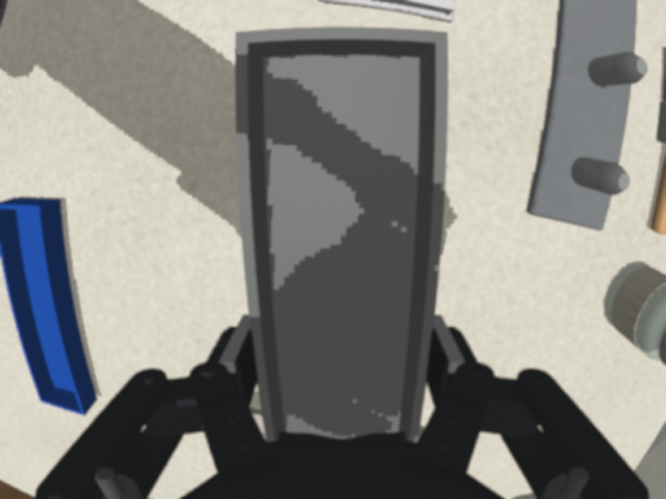

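View pics/s3.png

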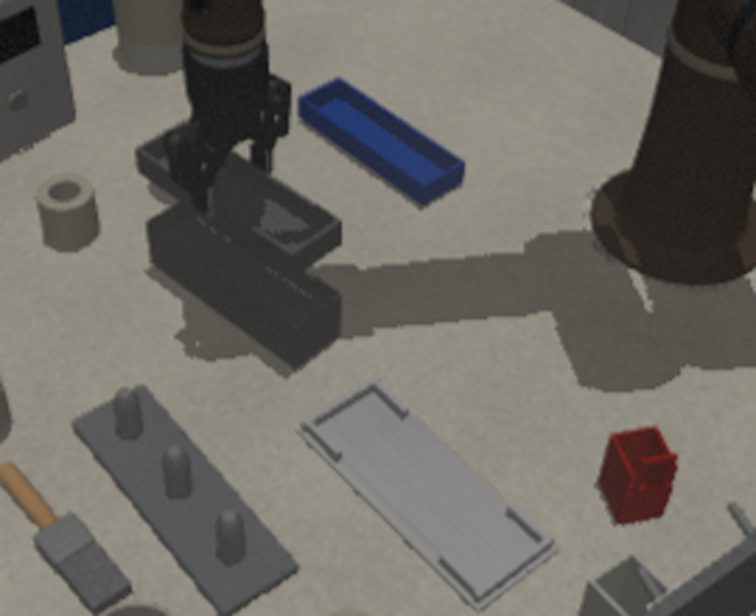

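Only the top tray came up, and it hangs level. Next is the frame pose.

```bash
python3 - <<'E'
from h import *
import pickle
w=camera("wrist")
uv=np.array([(237,33),(447,31)])/1.3
P=plane(w,uv,.165,True); s,R,y=st()
print(P, np.linalg.norm(P[0]-P[1]), ((P.mean(0)-s["ee_pos"])@R))
t=camera("top");sc=camera("scene");pickle.dump((t,sc),open("c1.pkl","wb"))
for n,c,roi in (("t",t,(170,165,280,225)),("s",sc,(225,210,340,300))):
    x0,y0,x1,y1=roi; im=c["frame"][y0:y1,x0:x1].astype(int)
    hsv=cv2.cvtColor(c["frame"],cv2.COLOR_RGB2HSV)[y0:y1,x0:x1]
    print(n, im[2,2], im[(y1-y0)//2,(x1-x0)//2], hsv[2,2],hsv[(y1-y0)//2,(x1-x0)//2])
    c["frame"]=cv2.convertScaleAbs(c["frame"],alpha=1.6)
    save(c,"fr"+n,roi,6.5)
E
```

```text
t 5.50 tcp [ 0.4562 -0.2185  0.1501] yaw 5.59 F [ 0.1  0.5 -3.6] w 0.0644 q [-0.53  0.2   1.98  0.    0.97 -0.63]
[[ 0.41421933 -0.11164308  0.165     ]
 [ 0.4775127  -0.10471233  0.165     ]] 0.06367170663827487 [-0.01471692  0.00047053 -0.11079725]
t [179 172 159] [182 178 181] [ 20  28 179] [158   6 182]
s [131 127 117] [137 136 135] [ 21  27 131] [ 15   4 137]
```

View pics/frt.png

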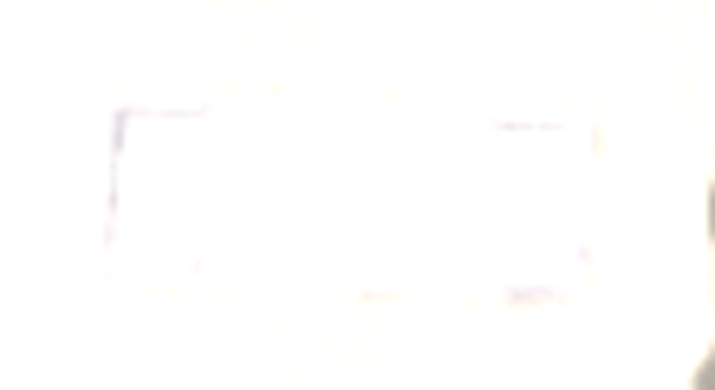

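View pics/frs.png

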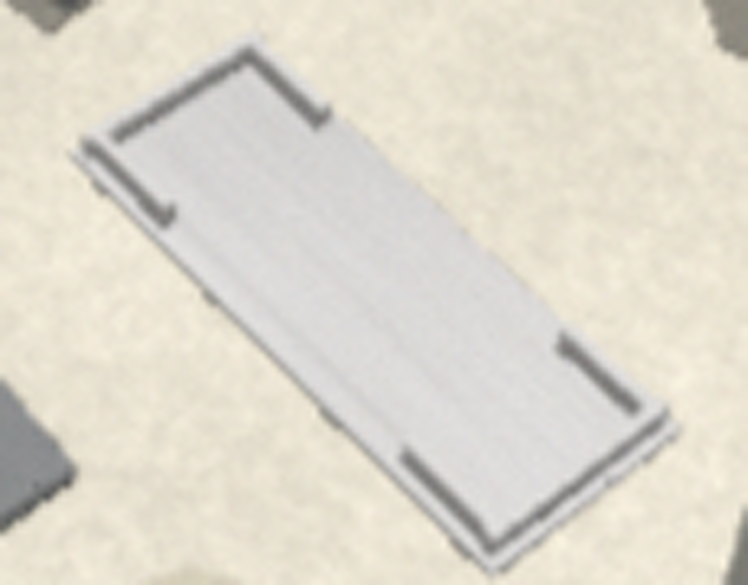

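```bash
python3 - <<'E'
from h import *
import pickle
t,sc=pickle.load(open("c1.pkl","rb"));t0,sc0=pickle.load(open("c0.pkl","rb"))
res=[]
for n,c,roi in (("t",t,(172,170,278,222)),("t0",t0,(172,170,278,222)),("s",sc,(230,213,335,298)),("s0",sc0,(230,213,335,298))):
    x0,y0,x1,y1=roi; im=cv2.GaussianBlur(c["frame"],(3,3),0)
    S=cv2.cvtColor(im,cv2.COLOR_RGB2HSV)[y0:y1,x0:x1,1]
    m=(S<17).astype(np.uint8); m=cv2.morphologyEx(m,cv2.MORPH_CLOSE,np.ones((5,5)));m=cv2.morphologyEx(m,cv2.MORPH_OPEN,np.ones((3,3)))
    k,_=cv2.findContours(m,cv2.RETR_EXTERNAL,cv2.CHAIN_APPROX_NONE); k=max(k,key=cv2.contourArea)
    P=plane(c,k[:,0]+[x0,y0],.006)[:,:2]
    r=cv2.minAreaRect((P*1000).astype(np.float32)); print(n,len(k),r)
E
```

```text
t 207 ((478.6697692871094, 80.58334350585938), (252.6784210205078, 101.79605102539062), 88.61821746826172)
t0 207 ((478.8748779296875, 81.16241455078125), (254.13516235351562, 102.153076171875), 88.21605682373047)
s 201 ((478.6836242675781, 80.43385314941406), (265.212158203125, 106.30956268310547), 87.50823974609375)
s0 197 ((481.0308532714844, 82.87205505371094), (258.614501953125, 106.47795867919922), 88.62310791015625)
```

```bash
cat >> h.py <<'E'
def av(n=6):
    P=[];Y=[]
    for _ in range(n):
        s=observe();R=np.array(s["tcp_rot"]);P.append(s["ee_pos"]);Y.append(np.arctan2(R[1,1],R[0,1])); camera("wrist")
    return np.mean(P,0),np.degrees(np.mean(Y)),np.std(P,0)
E
python3 - <<'E'
from h import *
print(av()); go(.479,.079,.15,-1.6)
E
```

```text
(array([ 0.4564993 , -0.21869824,  0.15021384]), np.float64(5.588964424202459), array([0.00028348, 0.00017266, 0.00031317]))
t 5.90 tcp [ 0.457  -0.219   0.1509] yaw 5.59 F [-0.1  0.1 -3.1] w 0.0646 q [-0.53  0.19  1.98 -0.    0.97 -0.63]
frac [ 0.01   0.509 -2.944] spin 0.0799
```

```bash
python3 -m jog '[[[0,0.07,-0.3,0,50],[0,0.14,-0.65,0,50],[0,0.17,-0.98,0,50]]]'|head -2; python3 -m jog '[[[0,0.07,-0.4,0,50],[0,0.14,-0.7,0,50],[0,0.17,-0.98,0,50]]]'|head -2;  python3 -m jog '[[[0,0.07,-0.3,0.04,50],[0,0.14,-0.6,0.08,50],[0,0.17,-0.85,0.08,50],[0,0.17,-0.98,0.08,50],[0,0.17,-0.98,0.08,50],[0,0.17,-0.98,0.08,50],[0,0.17,-0.98,0.08,50]]]'|head -2;
python3 - <<'E'
from h import *
print(av()); go(.479,.079,.05,-1.6)
w=camera("wrist");save(w,"w4",None,1.5)
E
```

```text
clock: 6.15
ee_pos: [0.4653, -0.1193, 0.1515]
clock: 6.4
ee_pos: [0.4724, -0.0188, 0.1515]
clock: 6.98
ee_pos: [0.4793, 0.078, 0.1512]
(array([0.47933824, 0.07764715, 0.15123405]), np.float64(-1.6666851726630225), array([3.85516630e-05, 1.59318885e-04, 2.15324369e-05]))
t 7.28 tcp [0.4794 0.0777 0.1513] yaw -1.69 F [ 0.3  0.1 -3. ] w 0.0643 q [ 0.07  0.15  2.03 -0.    0.96  0.1 ]
frac [ 1.013 -0.004 -0.013] spin -0.0009
```

View pics/w4.png

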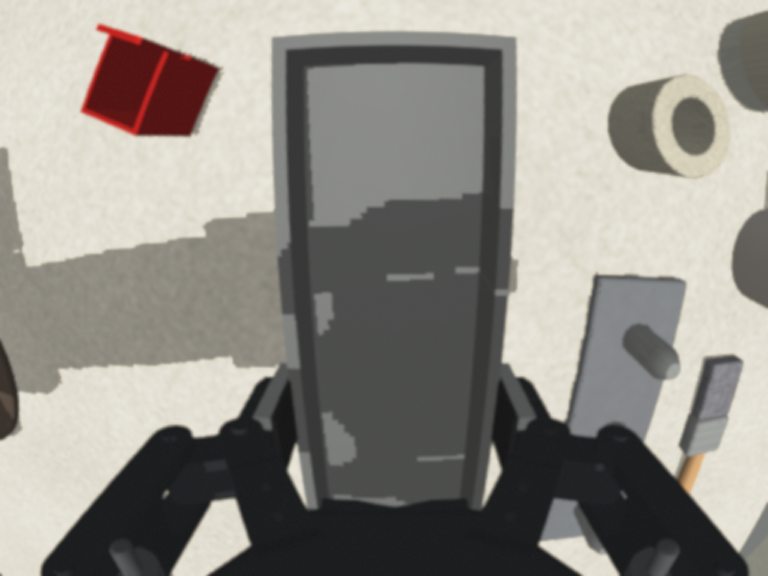

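```bash
python3 -m jog '[[[0.3,0,-0.01,0,50],[0.6,0,-0.01,0,50],[0.8,0,-0.01,0,50],[0.8,0,-0.01,0,50],[0.8,0,-0.01,0,50],[0.8,0,-0.01,0,50]]]'|head -2; python3 - <<'E'
from h import *
w=camera("wrist"); 
s,R,y=st(); uv=np.array([(272,38),(517,38)])/1.5
P=plane(w,uv,s["ee_pos"][2]+.012,True)
print(P, np.linalg.norm(P[0]-P[1]), ((P.mean(0)-s["ee_pos"])@R))
print(av())
c=camera("scene"); c["frame"]=cv2.convertScaleAbs(c["frame"],alpha=1.4);save(c,"s5",(220,200,340,300),6.5)
c=camera("top"); save(c,"t5",(170,160,280,230),6.5)
E
```

```text
clock: 7.83
ee_pos: [0.4806, 0.0794, 0.0723]
t 7.88 tcp [0.4812 0.0795 0.0729] yaw -1.62 F [-0.2 -0.  -1.7] w 0.0648 q [ 0.07  0.29  2.06 -0.    0.78  0.1 ]
[[0.45122232 0.19145416 0.08492589]
 [0.51649914 0.18972289 0.08492589]] 0.06529978173892283 [-0.01196246 -0.00042935 -0.1111131 ]
(array([0.48091384, 0.07956056, 0.07287244]), np.float64(-1.6124615575503378), array([3.54344441e-04, 2.82853038e-05, 2.32341972e-04]))
```

View pics/s5.png

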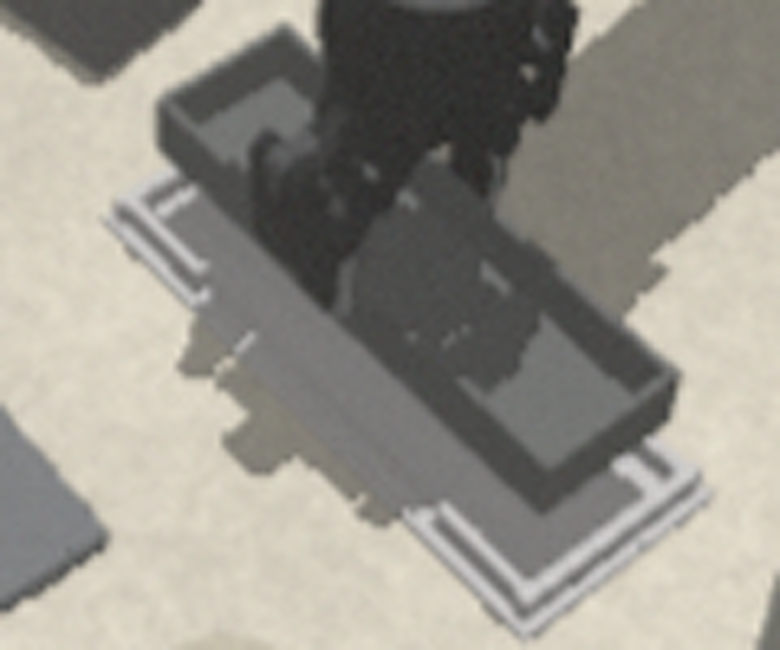

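View pics/t5.png

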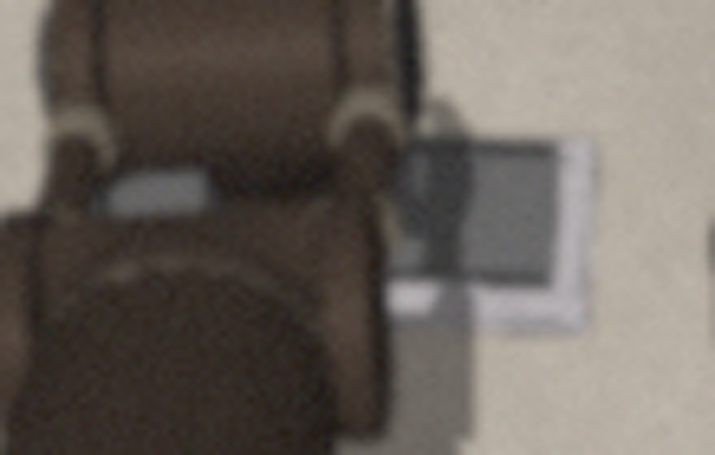

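```bash
python3 -m jog '[[[0.1,-0.018,0,0,50],[0.2,-0.018,0,0,50],[0.28,-0.018,0,0,50],[0.28,-0.018,0,0,50]]]'|sed -n 2p; python3 -m jog '[[[0.05,0,0,0,50],[0.09,0,0,0,50],[0.12,0,0,0,50],[0.14,0,0,0,50],[0.14,0,0,0,50],[0.14,0,0,0,50]]]'; python3 - <<'E'
from h import *
print(av()); st()
c=camera("scene"); c["frame"]=cv2.convertScaleAbs(c["frame"],alpha=1.4);save(c,"s6",(220,200,340,300),6.5)
E
```

```text
ee_pos: [0.475, 0.0793, 0.0406]
clock: 9.12
ee_pos: [0.4776, 0.0796, 0.0303]
tcp_rot: [[-0.001, 1.0, -0.028], [-0.0, -0.028, -1.0], [-1.0, -0.001, 0.0]]
ft_force: [-3.6, 0.2, 6.4]
grip_width: 0.0648
(array([0.47753658, 0.07953496, 0.03032556]), np.float64(-1.6049457822697), array([1.50104845e-05, 1.06798855e-05, 1.32449810e-05]))
t 9.42 tcp [0.4775 0.0795 0.0303] yaw -1.60 F [-4.3 -0.7  6.2] w 0.0649 q [ 0.08  0.37  2.08 -0.    0.7   0.1 ]
```

View pics/s6.png

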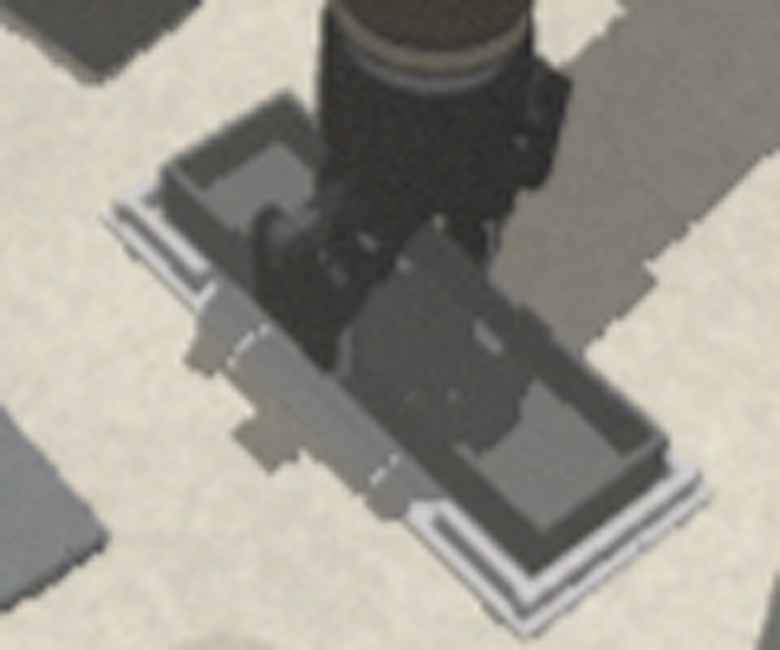

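The tray's TCP height matches a seated tray and there is slight contact. I'll release and back off.

```bash
python3 -m jog '[[[0,0,0,0,75],[0,0,0,0,85],[0,0,0,0,85],[0,0,0,0,85],[0,0,0,0,85]]]'; python3 -m jog '[[[-0.2,0,0,0,85],[-0.5,0,0,0,85],[-0.9,0,0,0,85],[-1,0,0,0,85]]]'|sed -n 2p;  python3 -m jog '[[[-0.4,0,0,0,85],[-0.8,0,0,0,85],[-1,0,0,0,85],[-1,0,0,0,85],[-1,0,0,0,85]]]'|sed -n 2p; python3 - <<'E'
from h import *
print(av()); st()
c=camera("scene"); c["frame"]=cv2.convertScaleAbs(c["frame"],alpha=1.4);save(c,"s7",(220,200,340,300),6.5)
c=camera("wrist"); save(c,"w7",None,1.5)
E
```

```text
clock: 9.88
ee_pos: [0.4778, 0.0795, 0.0293]
tcp_rot: [[0.0, 1.0, -0.028], [0.0, -0.028, -1.0], [-1.0, 0.0, -0.0]]
ft_force: [-1.0, -0.1, 0.0]
grip_width: 0.0852
ee_pos: [0.4814, 0.0799, 0.1344]
ee_pos: [0.4785, 0.0796, 0.2306]
(array([0.47664532, 0.07944673, 0.2280426 ]), np.float64(-1.6113565619707952), array([9.33120931e-04, 7.78597062e-05, 1.29007469e-03]))
t 10.93 tcp [0.4763 0.0794 0.2273] yaw -1.61 F [ 1.5 -0.1  0.8] w 0.0848 q [0.08 0.05 1.97 0.   1.12 0.1 ]
```

View pics/s7.png

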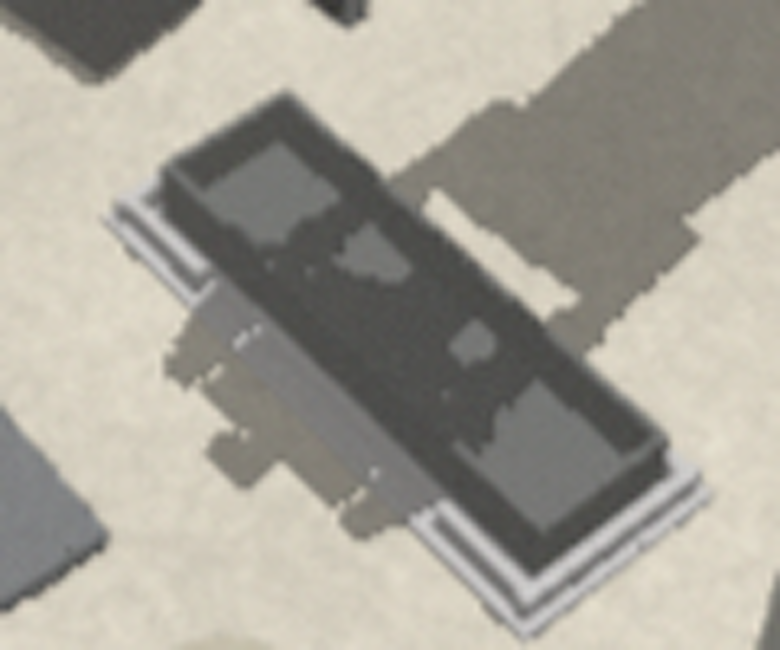

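View pics/w7.png

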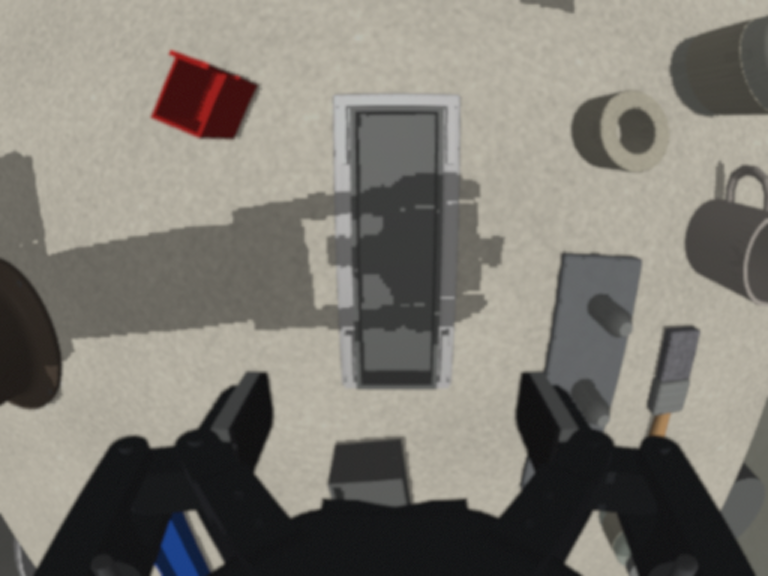

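Tray seated inside all the lips. Now I go and look at the cups.

```bash
python3 -m jog '[[[-0.4,0.2,-0.2,0,85],[-0.8,0.4,-0.4,0,85],[-1,0.6,-0.7,0,85],[-1,0.7,-1,0,85]]]'|sed -n 2p;  python3 -m jog '[[[-0.3,0,-0.2,0,85],[-0.5,0,-0.5,0,85],[-0.5,0,-0.7,0,85],[-0.5,0,-0.7,0,85],[-0.5,0,-0.7,0,85],[-0.5,0,-0.7,0,85]]]'|sed -n 2p; python3 - <<'E'
from h import *
import pickle
print(av()); st()
c=camera("wrist");pickle.dump(c,open("w8.pkl","wb")); save(c,"w8",None,1.5)
E
```

```text
ee_pos: [0.5536, 0.1766, 0.3343]
ee_pos: [0.5514, 0.2461, 0.3777]
(array([0.55161564, 0.24567415, 0.37806552]), np.float64(-1.6640081780276836), array([0.00015731, 0.00019468, 0.00034344]))
t 12.17 tcp [0.5519 0.2458 0.3788] yaw -1.68 F [ 0.2 -0.2 -0.5] w 0.0850 q [ 0.35  0.18  1.52 -0.    1.44  0.38]
```

View pics/w8.png

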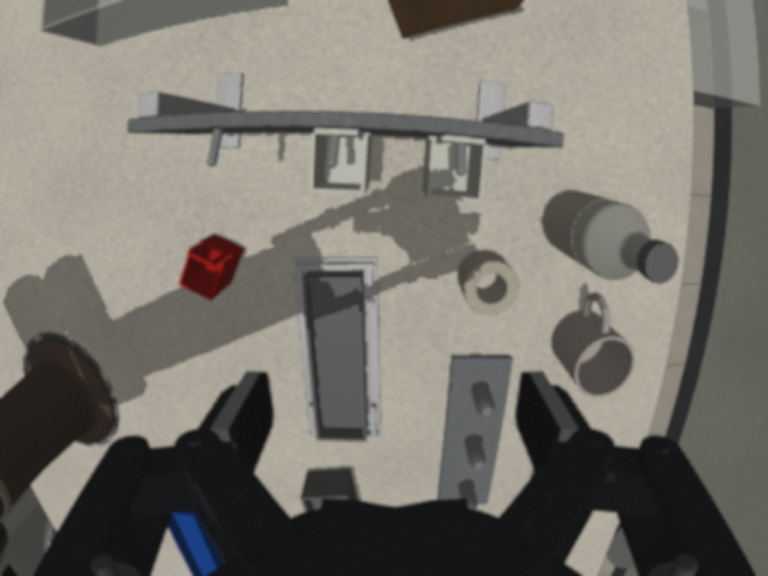

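```bash
python3 - <<'E'
from h import *
import pickle
w=pickle.load(open("w8.pkl","rb"))
w["frame"]=cv2.convertScaleAbs(w["frame"],alpha=1.2)
save(w,"w8z",(195,65,345,140),5.2)
E
```

```text
(no output)
```

View pics/w8z.png

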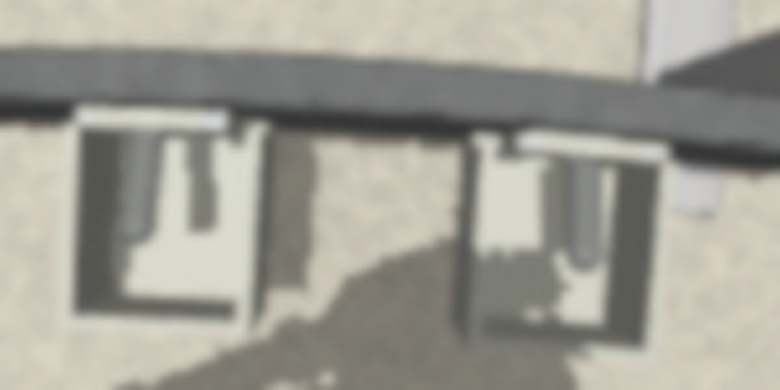

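```bash
python3 - <<'E'
from h import *
import pickle
w=pickle.load(open("w8.pkl","rb"))
q=lambda L:np.array(L)/5.2+[195,65]
A=plane(w,q([(68,318),(252,328),(72,135),(262,145)]),.16,True)
B=plane(w,q([(472,338),(650,350),(474,155),(663,170)]),.16,True)
for P in (A,B):
    print(P.round(4),"front mid",P[:2].mean(0).round(4),"w",np.linalg.norm(P[1]-P[0]),"ang",np.degrees(np.arctan2(*(P[1]-P[0])[[1,0]])))
C=plane(w,q([(75,118),(227,128),(517,140),(670,155)]),.18,True);print("bars",C.round(4))
D=plane(w,np.array([(129,132),(562,147)])/1.5,.19,True);D2=plane(w,np.array([(129,118),(563,133)])/1.5,.19,True)
print("board front",D.round(4),"L",np.linalg.norm(D[1]-D[0]),np.degrees(np.arctan2(*(D[1]-D[0])[[1,0]]))); print(D2.round(4))
t,s=pickle.load(open("c1.pkl","rb"))
s["frame"]=cv2.convertScaleAbs(s["frame"],alpha=1.5);save(s,"s0cup",(290,255,440,370),5.2)
E
```

```text
[[0.489  0.2977 0.16  ]
 [0.5309 0.2934 0.16  ]
 [0.492  0.3395 0.16  ]
 [0.5347 0.3348 0.16  ]] front mid [0.51   0.2955 0.16  ] w 0.042159590577116976 ang -5.846648655111856
[[0.5805 0.2897 0.16  ]
 [0.6214 0.2866 0.16  ]
 [0.5817 0.3313 0.16  ]
 [0.6246 0.328  0.16  ]] front mid [0.601  0.2882 0.16  ] w 0.04104717248560271 ang -4.406432856474367
bars [[0.4964 0.3423 0.18  ]
 [0.5286 0.3382 0.18  ]
 [0.5893 0.3341 0.18  ]
 [0.6221 0.331  0.18  ]]
board front [[0.3451 0.3598 0.19  ]
 [0.6785 0.3293 0.19  ]] L 0.33480966070131446 -5.230690707968628
[[0.3459 0.3712 0.19  ]
 [0.6793 0.3399 0.19  ]]
```

View pics/s0cup.png

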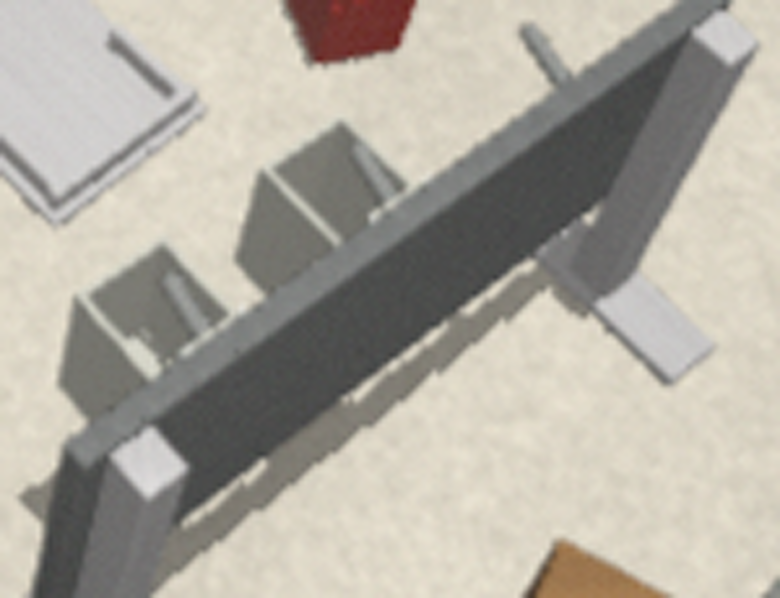

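```bash
python3 - <<'E'
from h import *
import pickle
t,s=pickle.load(open("c0.pkl","rb"))
print(plane(t,(174,104),0),plane(t,(173,103),.1)); go(.5105,.3145,.25,-5.2)
E
```

```text
[[0.79264622 0.2579166  0.        ]] [[0.75418985 0.23534522 0.1       ]]
t 12.22 tcp [0.552 0.246 0.379] yaw -1.67 F [-0.2  0.1  0.1] w 0.0851 q [ 0.35  0.18  1.52 -0.    1.44  0.38]
frac [ 1.29  -0.434 -0.673] spin 0.0392
```

```bash
python3 -m jog '[[[0.2,-0.2,-0.3,0.039,70],[0.5,-0.434,-0.673,0.039,70],[0.8,-0.434,-0.673,0.039,70],[1,-0.434,-0.673,0.039,70],[1,-0.434,-0.673,0.039,70],[1,-0.434,-0.673,0.039,70],[1,-0.434,-0.673,0.039,70]]]'|sed -n 2p; python3 - <<'E'
from h import *
import pickle
print(av());go(.5105,.3145,.143,-5.2)
c=camera("wrist");pickle.dump(c,open("w9.pkl","wb")); save(c,"w9",None,1.5)
c=camera("scene");save(c,"s9",(270,200,450,384),4)
E
```

```text
ee_pos: [0.5117, 0.3153, 0.281]
(array([0.51195627, 0.31536059, 0.28148988]), np.float64(-5.1691408296105354), array([2.42284979e-04, 5.36121105e-05, 3.57286803e-04]))
t 13.10 tcp [0.5113 0.3152 0.2806] yaw -5.15 F [0.4 0.2 0.2] w 0.0699 q [ 0.48  0.23  1.66 -0.    1.26  0.57]
frac [ 1.376 -0.011  0.01 ] spin 0.0005
```

View pics/w9.png

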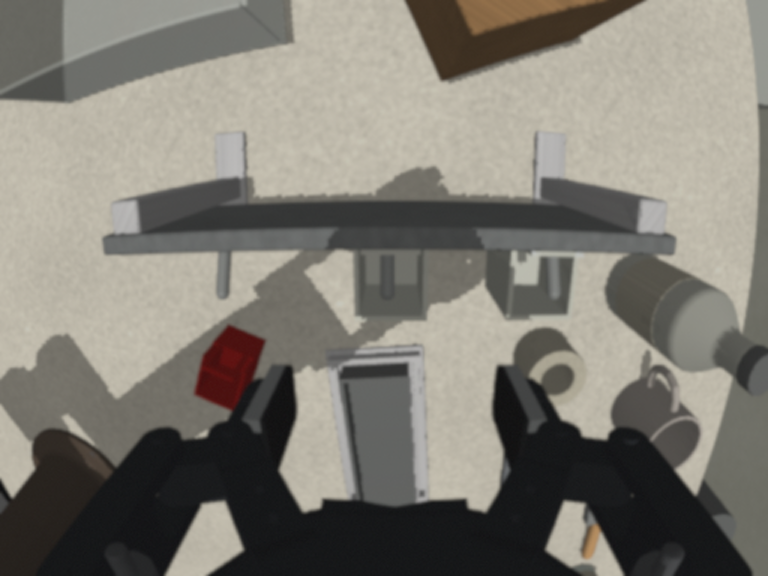

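View pics/s9.png

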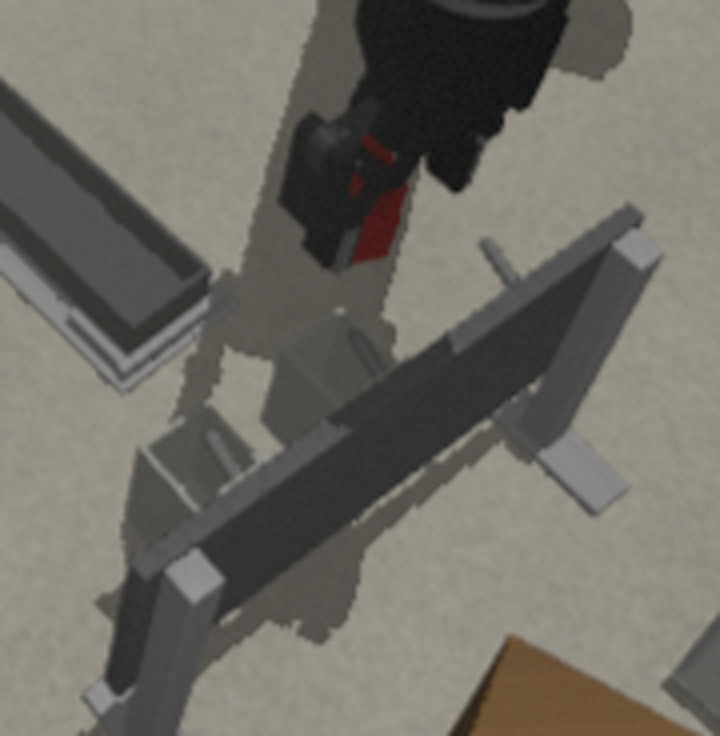

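```bash
python3 - <<'E'
from h import *
import pickle
w=pickle.load(open("w9.pkl","rb"))
P=lambda u,z:print(plane(w,np.array(u)/1.5,z,True).round(4))
P([(105,253),(674,253),(392,252)],.19); P([(357,317),(427,319)],.16); P([(506,318),(571,315)],.16)
P([(222,297),(387,297),(553,297)],.18)
E
```

```text
[[0.3442 0.3614 0.19  ]
 [0.6785 0.3309 0.19  ]
 [0.5132 0.3432 0.19  ]]
[[0.4878 0.2983 0.16  ]
 [0.5299 0.2932 0.16  ]]
[[0.5791 0.289  0.16  ]
 [0.6229 0.2865 0.16  ]]
[[0.413  0.3245 0.18  ]
 [0.508  0.3161 0.18  ]
 [0.6026 0.3073 0.18  ]]
```

```bash
python3 -m jog '[[[0.3,-0.005,0.01,0,70],[0.6,-0.005,0.01,0,70],[0.8,-0.005,0.01,0,70],[0.8,-0.005,0.01,0,70]]]'|sed -n 2p; python3 -m jog '[[[0.2,0,0,0,70],[0.4,0,0,0,70],[0.55,0,0,0,70],[0.57,0,0,0,70],[0.57,0,0,0,70]]]';python3 -m jog '[[[0,0,0,0,60],[0,0,0,0,45],[0,0,0,0,35],[0,0,0,0,35],[0,0,0,0,35],[0,0,0,0,35],[0,0,0,0,35],[0,0,0,0,35]]]'; python3 - <<'E'
from h import *
st();print(av(3))
c=camera("wrist"); save(c,"w10",None,1.3)
E
```

```text
ee_pos: [0.5063, 0.3124, 0.1937]
clock: 13.95
ee_pos: [0.5098, 0.3142, 0.1422]
tcp_rot: [[-0.001, 0.996, -0.089], [-0.0, -0.089, -0.996], [-1.0, -0.001, 0.001]]
ft_force: [-0.1, -0.3, 0.8]
grip_width: 0.0701
clock: 14.62
ee_pos: [0.5111, 0.315, 0.144]
tcp_rot: [[0.003, 0.996, -0.089], [0.002, -0.089, -0.996], [-1.0, 0.003, -0.002]]
ft_force: [-0.0, -0.7, 6.7]
grip_width: 0.0427
t 14.62 tcp [0.5111 0.315  0.144 ] yaw -5.13 F [-0.  -0.7  6.7] w 0.0427 q [0.48 0.37 1.77 0.   1.   0.57]
(array([0.51112268, 0.31494603, 0.14397264]), np.float64(-5.130488888968421), array([3.58151413e-06, 1.86985289e-05, 7.22081573e-06]))
```

View pics/w10.png

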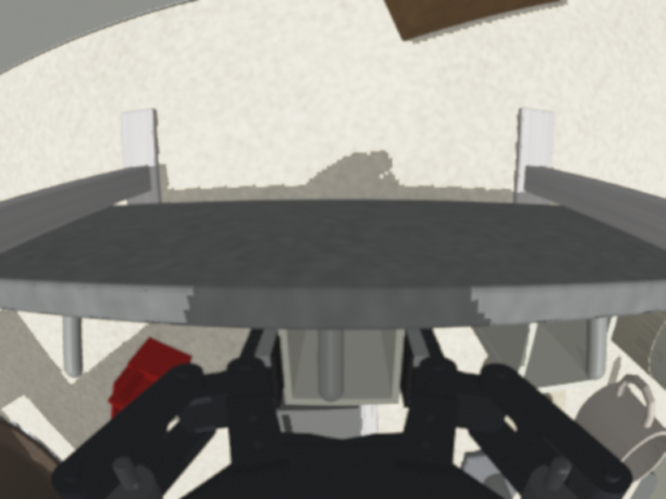

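```bash
python3 -m jog '[[[-0.08,0,0,0,35],[-0.15,0,0,0,35],[-0.19,0,0,0,35],[-0.19,0,0,0,35],[-0.19,0,0,0,35],[-0.19,0,0,0,35]]]'; python3 - <<'E'
from h import *
print(av(4));st()
E
```

```text
clock: 15.32
ee_pos: [0.5095, 0.3141, 0.1608]
tcp_rot: [[-0.001, 0.996, -0.089], [-0.0, -0.089, -0.996], [-1.0, -0.001, 0.0]]
ft_force: [-0.6, -0.5, -1.7]
grip_width: 0.0431
(array([0.50946266, 0.31407143, 0.16062307]), np.float64(-5.118495938421841), array([3.00307248e-05, 1.81983670e-05, 8.28089695e-05]))
t 15.52 tcp [0.5095 0.3141 0.1606] yaw -5.12 F [ 0.5  0.4 -1.2] w 0.0430 q [ 0.48  0.35  1.76 -0.    1.03  0.57]
```

```bash
python3 -m jog '[[[0,0,0.1,0,35],[0,0,0.25,0,35],[0,0,0.45,0,35],[0,0,0.65,0,35],[0,0,0.65,0,35],[0,0,0.65,0,35]]]'; python3 -m jog '[[[-0.2,0,0,0,35],[-0.5,0,0,0,35],[-0.6,0,0,0,35],[-0.6,0,0,0,35],[-0.6,0,0,0,35]]]'; python3 - <<'E'
from h import *
st()
c=camera("wrist"); save(c,"w11",None,1.3)
c=camera("scene");save(c,"s11",(230,180,450,370),3)
E
```

```text
clock: 16.02
ee_pos: [0.5037, 0.2476, 0.161]
tcp_rot: [[-0.001, 0.996, -0.092], [-0.0, -0.092, -0.996], [-1.0, -0.001, 0.0]]
ft_force: [0.1, -0.2, -0.5]
grip_width: 0.0433
clock: 16.43
ee_pos: [0.5045, 0.2499, 0.2216]
tcp_rot: [[0.002, 0.996, -0.089], [0.001, -0.089, -0.996], [-1.0, 0.002, -0.001]]
ft_force: [0.3, -0.1, -1.1]
grip_width: 0.0433
t 16.43 tcp [0.5045 0.2499 0.2216] yaw -5.11 F [ 0.3 -0.1 -1.1] w 0.0433 q [0.38 0.21 1.8  0.   1.13 0.47]
```

View pics/w11.png

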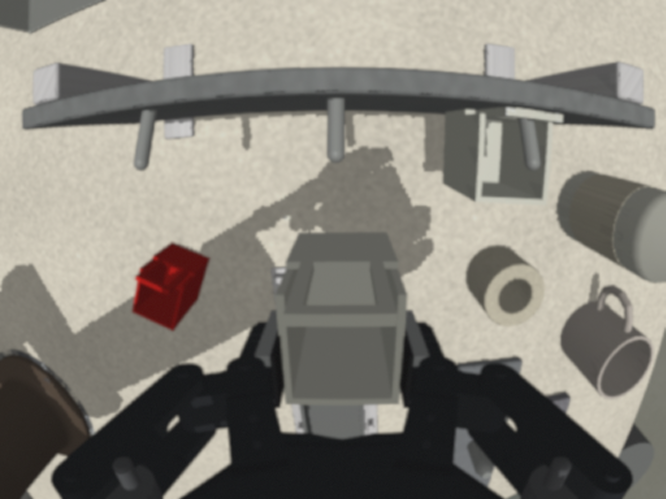

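View pics/s11.png

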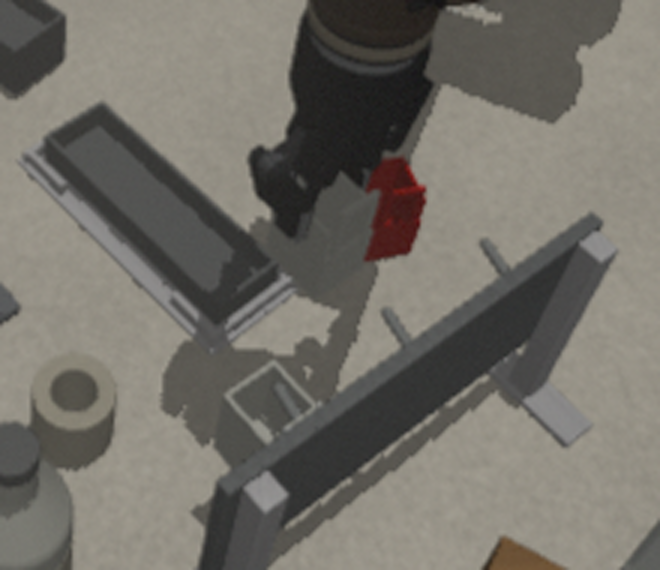

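```bash
python3 - <<'E'
from h import *
print(av(4)); go(.476,.030,.12,-1.6)
E
```

```text
(array([0.50289067, 0.24920137, 0.21927404]), np.float64(-5.107044236393036), array([7.57205963e-05, 3.94078788e-05, 1.44155805e-04]))
t 16.73 tcp [0.5032 0.2493 0.2195] yaw -5.11 F [ 0.2  0.5 -1.4] w 0.0431 q [0.38 0.21 1.8  0.   1.13 0.47]
frac [ 0.998 -0.073  2.207] spin -0.0390
```

```bash
python3 -m jog '[[[0,0,0.3,0,35],[0,-0.03,0.6,0,35],[0,-0.05,1,0,35]]]'|sed -n 2p;  python3 -m jog '[[[0,0,0.3,-0.039,35],[0,-0.02,0.6,-0.039,35],[0,-0.02,0.9,-0.039,35],[0,-0.02,1,-0.039,35],[0,-0.02,1,-0.039,35],[0,-0.02,1,-0.039,35]]]'|sed -n 2p; python3 - <<'E'
from h import *
print(av(4)); go(.476,.030,.10,-1.6)
E
```

```text
ee_pos: [0.4898, 0.1507, 0.2204]
ee_pos: [0.4793, 0.0511, 0.2209]
(array([0.47937709, 0.05178037, 0.22096021]), np.float64(-1.6117472724705382), array([6.17000692e-05, 4.10658503e-04, 5.01168596e-05]))
t 17.68 tcp [0.4794 0.0522 0.221 ] yaw -1.51 F [-0.5  0.5 -0.7] w 0.0432 q [0.02 0.05 1.98 0.   1.11 0.04]
frac [ 1.21  -0.028  0.224] spin 0.0010
```

```bash
python3 -m jog '[[[0.3,-0.028,0.224,0,35],[0.6,-0.028,0.224,0,35],[0.9,-0.028,0.224,0,35],[1,-0.028,0.224,0,35],[1,-0.028,0.224,0,35],[1,-0.028,0.224,0,35],[1,-0.028,0.224,0,35]]]'|sed -n 2p; python3 - <<'E'
from h import *
print(av(4)); go(.476,.030,.07,-1.6)
c=camera("scene");save(c,"s12",(220,200,340,300),6.5)
c=camera("wrist"); save(c,"w12",None,1.3)
E
```

```text
ee_pos: [0.4776, 0.0291, 0.1228]
(array([0.4776669 , 0.02894469, 0.12299645]), np.float64(-1.5715089629969405), array([0.00013616, 0.00010257, 0.0001413 ]))
t 18.47 tcp [0.4772 0.0287 0.1227] yaw -1.59 F [-0.3  0.1 -0.3] w 0.0428 q [-0.03  0.18  2.07 -0.    0.89 -0.  ]
frac [ 0.527 -0.014 -0.012] spin 0.0001
```

View pics/s12.png

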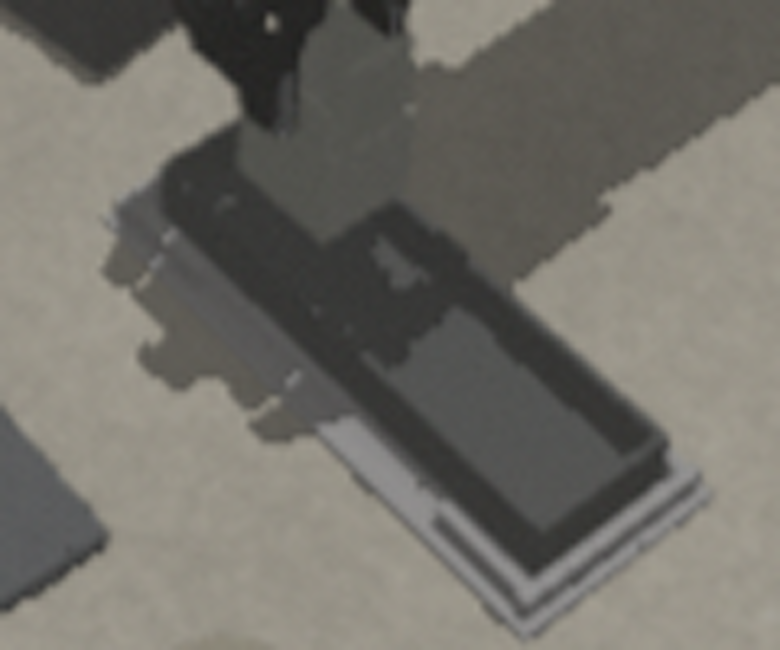

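View pics/w12.png

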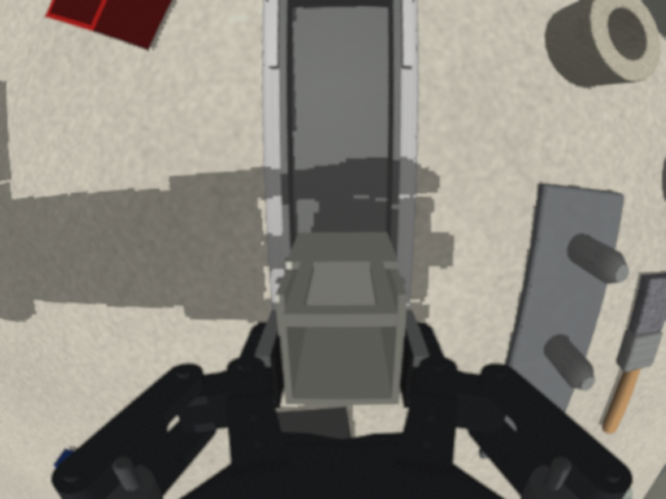

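```bash
python3 -m jog '[[[0.15,-0.014,-0.01,0,35],[0.3,-0.014,-0.01,0,35],[0.42,-0.014,-0.01,0,35],[0.42,-0.014,-0.01,0,35],[0.42,-0.014,-0.01,0,35],[0.42,-0.014,-0.01,0,35]]]'|sed -n '2p;4p'; python3 -m jog '[[[0.03,0,0,0,35],[0.06,0,0,0,35],[0.09,0,0,0,35],[0.1,0,0,0,35],[0.1,0,0,0,35],[0.1,0,0,0,35]]]'|sed -n '2p;4p'; python3 - <<'E'
from h import *
print(av(4)); st()
c=camera("scene");save(c,"s13",(220,200,340,300),6.5)
E
```

```text
ee_pos: [0.4751, 0.0296, 0.0799]
ft_force: [-0.8, -1.0, -0.7]
ee_pos: [0.4753, 0.0296, 0.0709]
ft_force: [-3.2, -0.0, 10.0]
(array([0.47526016, 0.02956965, 0.07085795]), np.float64(-1.5996224032553195), array([1.91541077e-05, 9.01851423e-06, 1.25926377e-05]))
t 19.77 tcp [0.4753 0.0296 0.0709] yaw -1.60 F [-3.3 -1.6 11.9] w 0.0429 q [-0.03  0.28  2.09 -0.    0.78 -0.  ]
```

View pics/s13.png

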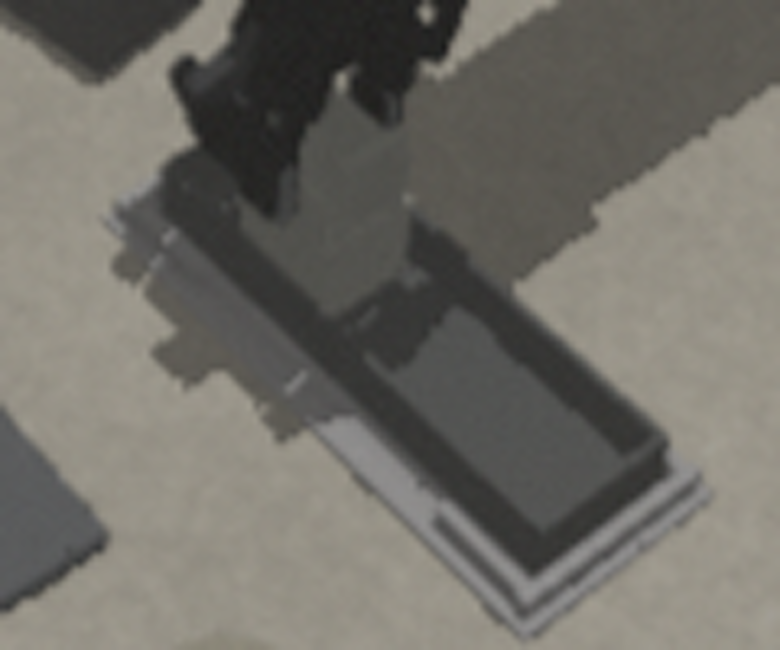

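```bash
python3 -m jog '[[[-0.02,0,0,0,40],[-0.02,0,0,0,55],[-0.02,0,0,0,70],[-0.02,0,0,0,70],[-0.02,0,0,0,70],[-0.02,0,0,0,70]]]'|sed -n '2p;4,5p'; python3 -m jog '[[[-0.2,0,0,0,70],[-0.5,0,0,0,70],[-0.9,0,0,0,70],[-1,0,0,0,70]]]'|sed -n '2p;4p';  python3 -m jog '[[[-0.3,0,-0.2,0,70],[-0.6,0.3,-0.5,0,70],[-0.9,0.5,-0.8,0,70],[-1,0.5,-1,0,70],[-1,0.5,-1,0,70],[-1,0.5,-1,0,70]]]'|sed -n '2p;4p'; python3 - <<'E'
from h import *
print(av(4)); go(.6025,.307,.25,-5.2)
c=camera("scene");save(c,"s14",(200,180,420,370),3.4)
c=camera("wrist");save(c,"w14",None,1.3)
E
```

```text
ee_pos: [0.4743, 0.0297, 0.0709]
ft_force: [-0.5, -0.1, 0.8]
grip_width: 0.0697
ee_pos: [0.4781, 0.0296, 0.1763]
ft_force: [1.7, -0.3, 1.3]
ee_pos: [0.5283, 0.1295, 0.2723]
ft_force: [-1.2, -0.1, -0.4]
(array([0.52664673, 0.12825191, 0.27037301]), np.float64(-1.5486729023526364), array([0.00101511, 0.00083591, 0.00119861]))
t 21.35 tcp [0.5256 0.1272 0.2691] yaw -1.66 F [ 0.1  0.  -0.1] w 0.0702 q [ 0.16  0.12  1.8  -0.    1.22  0.19]
frac [ 0.186  0.717 -1.82 ] spin 0.0393
```

View pics/s14.png

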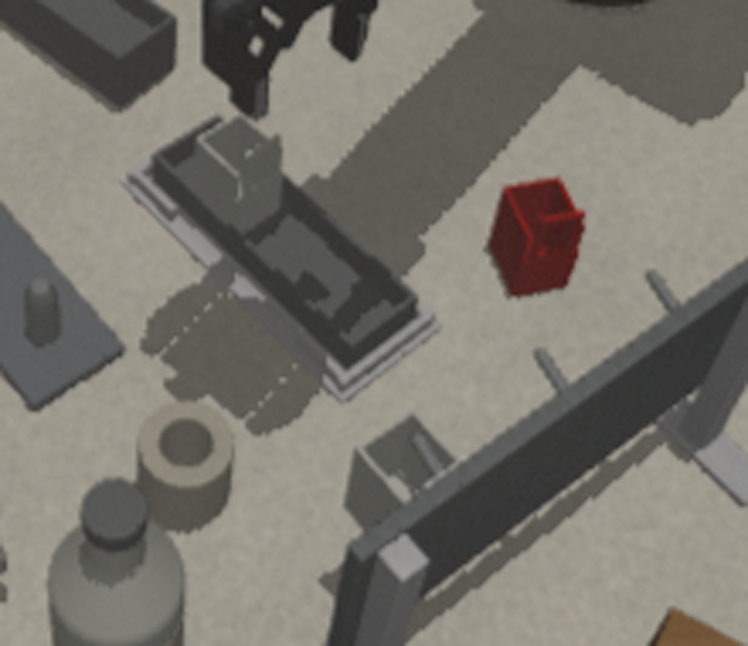

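View pics/w14.png

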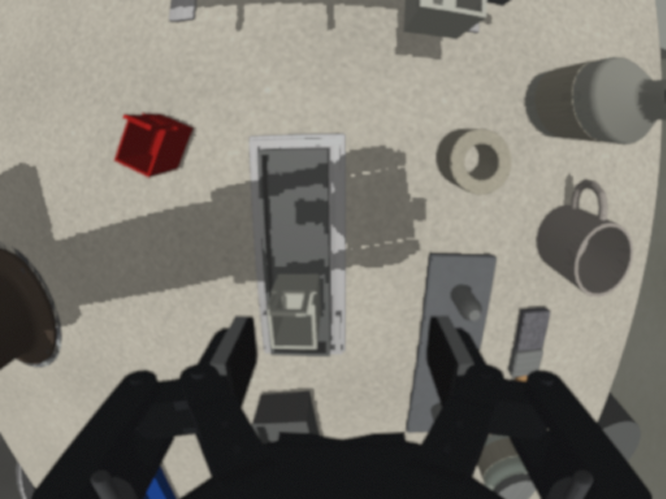

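```bash
python3 -m jog '[[[0,0.2,-0.3,0.039,70],[0,0.4,-0.7,0.039,70],[0,0.5,-1,0.039,70],[0,0.5,-1,0.039,70]]]'|sed -n '2p';  python3 -m jog '[[[0,0.15,-0.3,0,70],[0,0.3,-0.6,0,70],[0,0.3,-0.8,0,70],[0,0.3,-0.8,0,70],[0,0.3,-0.8,0,70],[0,0.3,-0.8,0,70]]]'|sed -n '2p'; python3 - <<'E'
from h import *
import pickle
print(av(5)); go(.603,.307,.143,-5.2)
c=camera("wrist");pickle.dump(c,open("w15.pkl","wb"));save(c,"w15",None,1.5)
E
```

```text
ee_pos: [0.5816, 0.231, 0.2703]
ee_pos: [0.6165, 0.3023, 0.2702]
(array([0.61670108, 0.30229318, 0.27080877]), np.float64(-5.183483665854619), array([0.00015539, 0.00011328, 0.00036359]))
t 22.53 tcp [0.617  0.3027 0.2714] yaw -5.19 F [ 0.7 -0.4 -0.5] w 0.0703 q [ 0.39  0.4   1.44 -0.    1.29  0.48]
frac [ 1.284 -0.143 -0.03 ] spin 0.0001
```

View pics/w15.png

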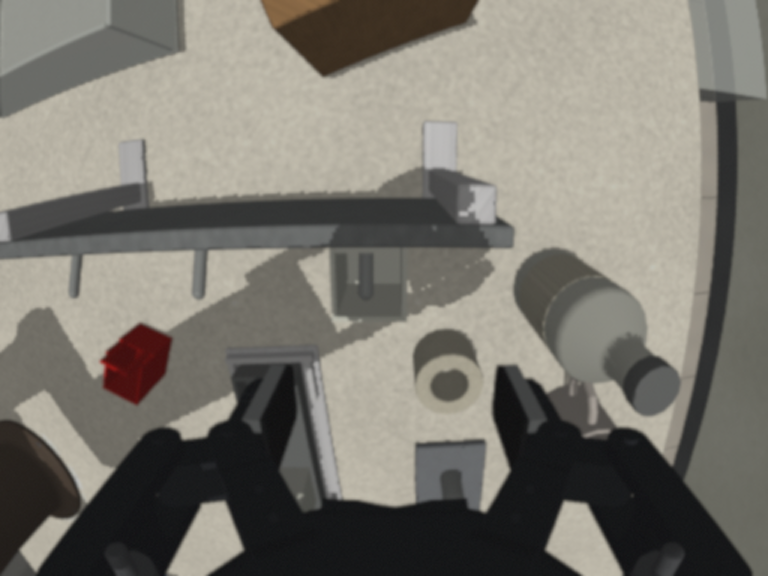

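```bash
python3 - <<'E'
from h import *
import pickle
w=pickle.load(open("w15.pkl","rb"))
P=lambda u,z:print(plane(w,np.array(u)/1.5,z,True).round(4))
P([(333,317),(403,319)],.16); P([(366,298)],.18); P([(366,247)],.19)
E
python3 -m jog '[[[0.3,-0.1,-0.03,0,70],[0.5,-0.143,-0.03,0,70],[0.7,-0.143,-0.03,0,70],[0.7,-0.143,-0.03,0,70],[0.7,-0.143,-0.03,0,70]]]'|sed -n 2p
python3 -c "
from h import *
print(av(4)); go(.603,.307,.143,-5.2)"
```

```text
[[0.5802 0.2903 0.16  ]
 [0.621  0.2855 0.16  ]]
[[0.6028 0.3069 0.18  ]]
[[0.6065 0.3363 0.19  ]]
ee_pos: [0.6021, 0.3074, 0.1999]
(array([0.60356712, 0.30800105, 0.20196126]), np.float64(-5.13520249983209), array([0.00092828, 0.0004121 , 0.00135159]))
t 23.20 tcp [0.6045 0.3085 0.2035] yaw -5.13 F [-0.5 -0.6  0.2] w 0.0699 q [ 0.41  0.44  1.53 -0.    1.16  0.5 ]
frac [ 0.605 -0.016  0.017] spin 0.0008
```

```bash
python3 -m jog '[[[0.2,-0.01,0,0,70],[0.4,-0.01,0,0,70],[0.55,-0.01,0,0,70],[0.6,-0.01,0,0,70],[0.6,-0.01,0,0,70]]]'|sed -n '2p;4p';python3 -m jog '[[[0,0,0,0,60],[0,0,0,0,45],[0,0,0,0,35],[0,0,0,0,35],[0,0,0,0,35],[0,0,0,0,35],[0,0,0,0,35],[0,0,0,0,35]]]'; python3 -m jog '[[[-0.08,0,0,0,35],[-0.15,0,0,0,35],[-0.19,0,0,0,35],[-0.19,0,0,0,35],[-0.19,0,0,0,35],[-0.19,0,0,0,35]]]'; python3 - <<'E'
from h import *
print(av(4));st()
c=camera("wrist");save(c,"w16",None,1.3)
E
```

```text
ee_pos: [0.6016, 0.3078, 0.1404]
ft_force: [0.2, -0.9, 0.5]
clock: 24.28
ee_pos: [0.6034, 0.3088, 0.1428]
tcp_rot: [[0.003, 0.996, -0.089], [0.002, -0.089, -0.996], [-1.0, 0.003, -0.002]]
ft_force: [0.3, 0.6, 6.3]
grip_width: 0.0431
clock: 24.78
ee_pos: [0.6016, 0.308, 0.1596]
tcp_rot: [[-0.001, 0.996, -0.089], [-0.0, -0.089, -0.996], [-1.0, -0.001, 0.001]]
ft_force: [-0.3, -0.1, -0.1]
grip_width: 0.043
(array([0.60160054, 0.30795776, 0.15951683]), np.float64(-5.118125482361328), array([2.82279257e-05, 2.09562183e-05, 6.91858868e-05]))
t 24.98 tcp [0.6017 0.308  0.1596] yaw -5.12 F [-0.7  0.9 -0.4] w 0.0426 q [ 0.41  0.48  1.56 -0.    1.09  0.5 ]
```

View pics/w16.png

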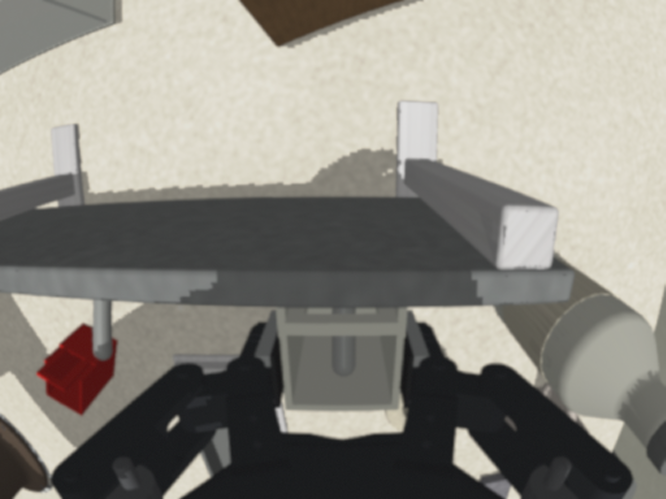

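```bash
python3 -m jog '[[[0,0,0.1,0,35],[0,0,0.25,0,35],[0,0,0.45,0,35],[0,0,0.65,0,35],[0,0,0.65,0,35],[0,0,0.65,0,35]]]'|sed -n '2p;4,5p'; python3 -m jog '[[[-0.2,0,0,0,35],[-0.5,0,0,0,35],[-0.6,0,0,0,35],[-0.6,0,0,0,35],[-0.6,0,0,0,35]]]'|sed -n '2p;4,5p'; python3 - <<'E'
from h import *
print(av(4)); go(.479,.123,.12,-1.6)
c=camera("wrist");save(c,"w17",None,1.3)
E
```

```text
ee_pos: [0.5961, 0.2413, 0.1601]
ft_force: [0.2, 0.4, -0.6]
grip_width: 0.0427
ee_pos: [0.5968, 0.2438, 0.2208]
ft_force: [-0.2, -1.2, -1.1]
grip_width: 0.0427
(array([0.59564235, 0.24343168, 0.21909768]), np.float64(-5.101252605059337), array([0.00070143, 0.00026011, 0.00110723]))
t 26.15 tcp [0.595  0.2431 0.2179] yaw -5.11 F [-0.5  0.1 -1.2] w 0.0431 q [0.32 0.37 1.61 0.   1.17 0.41]
frac [ 0.985 -1.045  1.298] spin -0.0390
```

View pics/w17.png

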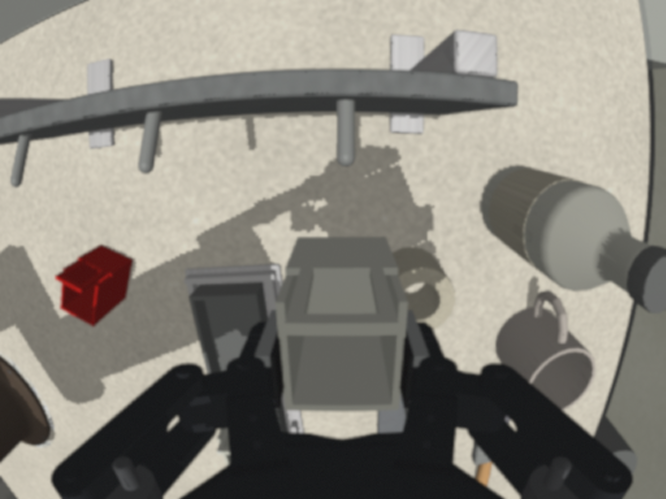

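```bash
python3 -m jog '[[[0,-0.25,0.3,0,35],[0,-0.5,0.6,0,35],[0,-0.7,0.9,0,35],[0,-0.7,0.9,0,35]]]'|sed -n 2p;  python3 -m jog '[[[0,-0.15,0.2,-0.039,35],[0,-0.33,0.4,-0.039,35],[0.3,-0.33,0.4,-0.039,35],[0.6,-0.33,0.4,-0.039,35],[0.8,-0.33,0.4,-0.039,35],[0.8,-0.33,0.4,-0.039,35],[0.8,-0.33,0.4,-0.039,35],[0.8,-0.33,0.4,-0.039,35]]]'|sed -n 2p; python3 - <<'E'
from h import *
print(av(4)); go(.479,.123,.081,-1.6)
c=camera("wrist");save(c,"w18",None,1.3)
E
```

```text
ee_pos: [0.5117, 0.1558, 0.2167]
ee_pos: [0.4831, 0.1234, 0.1409]
(array([0.48355311, 0.12351693, 0.1415125 ]), np.float64(-1.5977941542263647), array([2.65444711e-04, 4.80252824e-05, 3.64556833e-04]))
t 27.40 tcp [0.4835 0.1235 0.1417] yaw -1.60 F [ 0.3  0.5 -0.7] w 0.0428 q [0.16 0.19 2.01 0.   0.94 0.19]
frac [ 0.606 -0.046  0.006] spin 0.0000
```

View pics/w18.png

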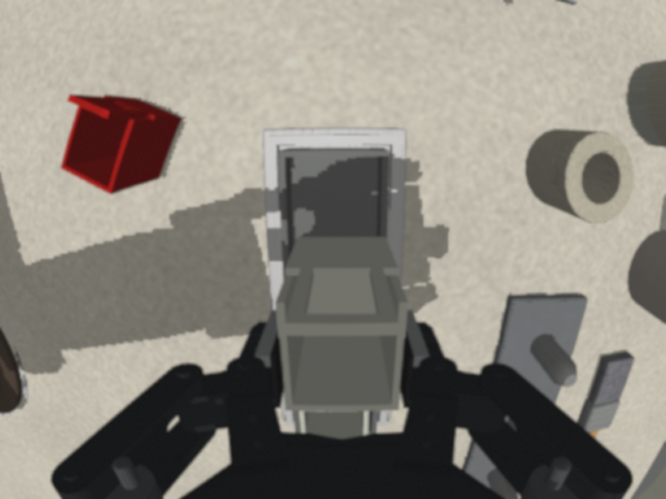

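```bash
python3 -m jog '[[[0.2,-0.046,0,0,35],[0.4,-0.046,0,0,35],[0.6,-0.046,0,0,35],[0.6,-0.046,0,0,35],[0.6,-0.046,0,0,35],[0.6,-0.046,0,0,35]]]'|sed -n '2p;4p'; python3 -m jog '[[[0.03,0,0,0,35],[0.06,0,0,0,35],[0.09,0,0,0,35],[0.11,0,0,0,35],[0.11,0,0,0,35],[0.11,0,0,0,35]]]'|sed -n '2p;4p'; python3 -c "
from h import *
print(av(4));st()"
```

```text
ee_pos: [0.4785, 0.1235, 0.0812]
ft_force: [0.5, 0.2, -0.2]
ee_pos: [0.4779, 0.1233, 0.0696]
ft_force: [-1.3, -0.7, 3.3]
(array([0.47789528, 0.12330532, 0.06960382]), np.float64(-1.6090081937638214), array([2.13299693e-05, 8.93329606e-06, 7.23796724e-06]))
t 28.65 tcp [0.4779 0.1233 0.0696] yaw -1.61 F [-1.2  1.4  5.2] w 0.0434 q [0.16 0.31 2.05 0.   0.78 0.19]
```

```bash
python3 -m jog '[[[0,0,0,0,40],[0,0,0,0,55],[0,0,0,0,70],[0,0,0,0,70],[0,0,0,0,70],[0,0,0,0,70]]]'|sed -n '2p;4,5p'; python3 -m jog '[[[-0.2,0,0,0,70],[-0.5,0,0,0,70],[-0.9,0,0,0,80],[-1,0,0,0,85]]]'|sed -n '2p;4p';  python3 -m jog '[[[-0.3,0.3,0,0,85],[-0.6,0.6,0,0,85],[-0.9,0.9,0,0,85],[-0.9,1,0,0,85],[-0.9,1,0,0,85],[-0.9,1,0,0,85],[-0.9,1,0,0,85]]]'|sed -n '2p;4p'; python3 - <<'E'
from h import *
import pickle
print(av(4)); st()
t=camera("top");s=camera("scene");w=camera("wrist");pickle.dump((t,s,w),open("c19.pkl","wb"))
save(s,"s19",(200,180,340,300),5);save(w,"w19",None,1.5);save(t,"t19",None,1.5)
E
```

```text
ee_pos: [0.4772, 0.1232, 0.0688]
ft_force: [-0.1, 0.1, 0.2]
grip_width: 0.07
ee_pos: [0.4811, 0.1239, 0.1745]
ft_force: [1.1, 0.1, 0.8]
ee_pos: [0.5755, 0.1203, 0.2571]
ft_force: [-0.8, 1.0, -0.8]
(array([0.57538901, 0.120351  , 0.25716555]), np.float64(-1.5993354395905677), array([1.38024147e-04, 4.55333430e-05, 1.62924318e-04]))
t 30.27 tcp [0.5759 0.1205 0.2578] yaw -1.59 F [ 0.4  0.1 -0.4] w 0.0851 q [0.13 0.23 1.71 0.   1.21 0.16]
```

View pics/s19.png

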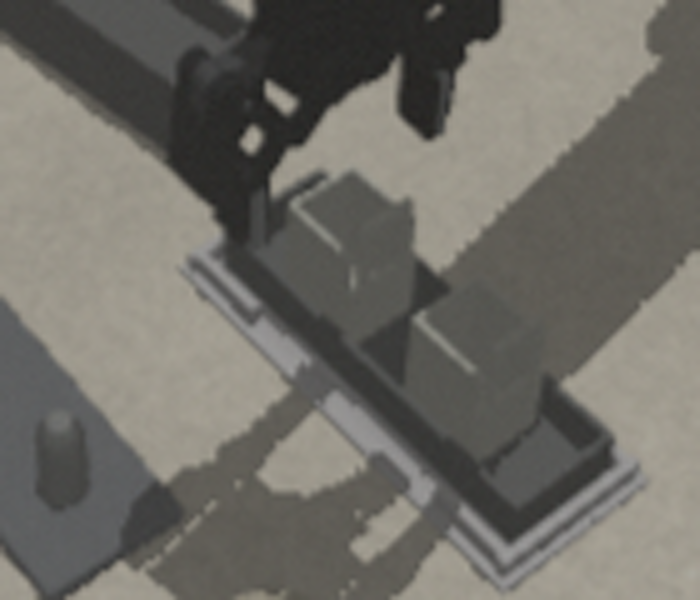

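View pics/w19.png

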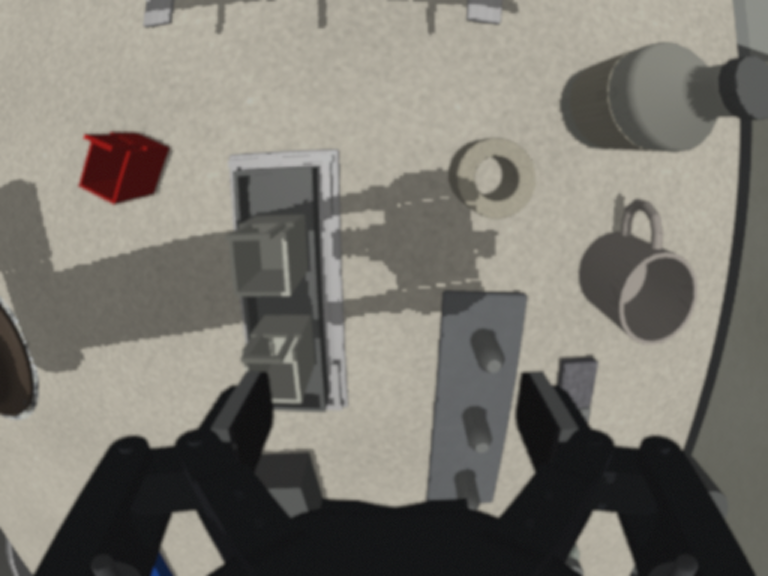

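View pics/t19.png

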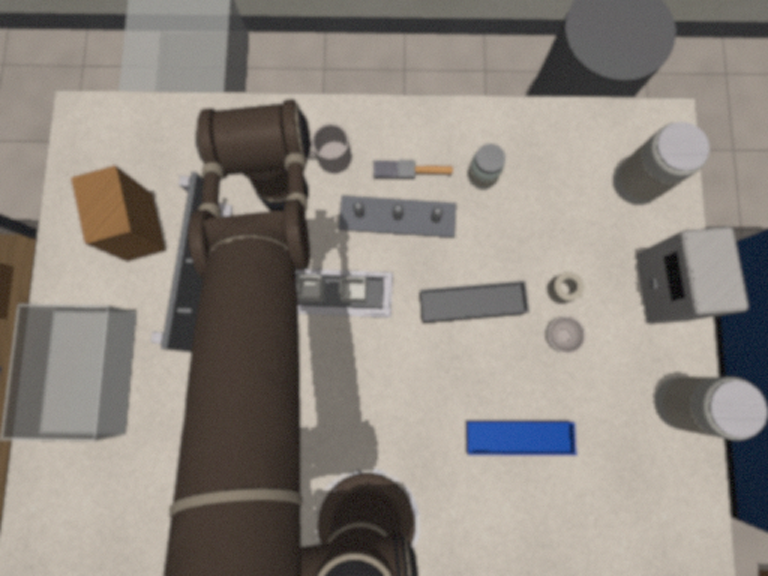

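Both cups stand in the tray. The right-hand roll has been knocked, from (380,178) to (378,191) in the top view. I'll measure the near roll and the stand now.

```bash
python3 - <<'E'
from h import *
import pickle
t,s,w=pickle.load(open("c19.pkl","rb"));t0,_=pickle.load(open("c0.pkl","rb"))
for c in (t,s,w): c["frame"]=cv2.convertScaleAbs(c["frame"],alpha=1.6)
save(w,"w20",(280,85,365,340),3.0)
save(t,"t20",(220,122,310,162),8)
save(s,"s20",(150,210,240,300),7)
E
```

View pics/w20.png

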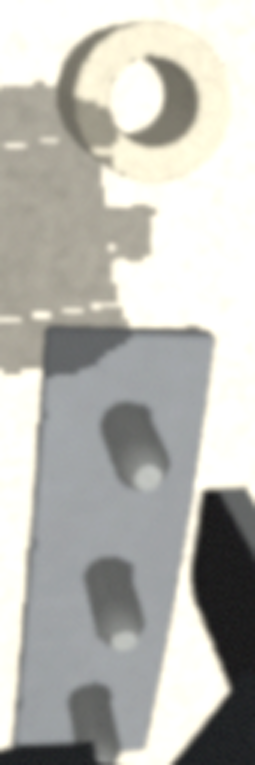

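View pics/t20.png

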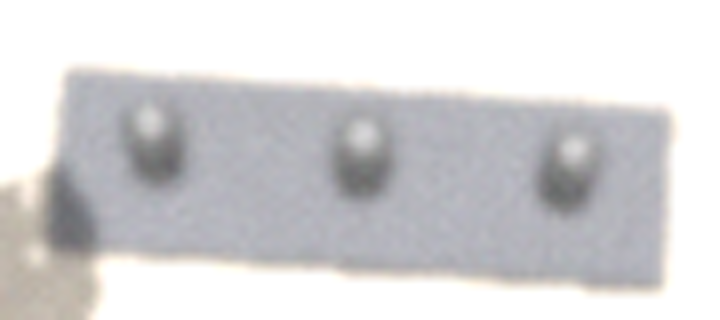

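View pics/s20.png

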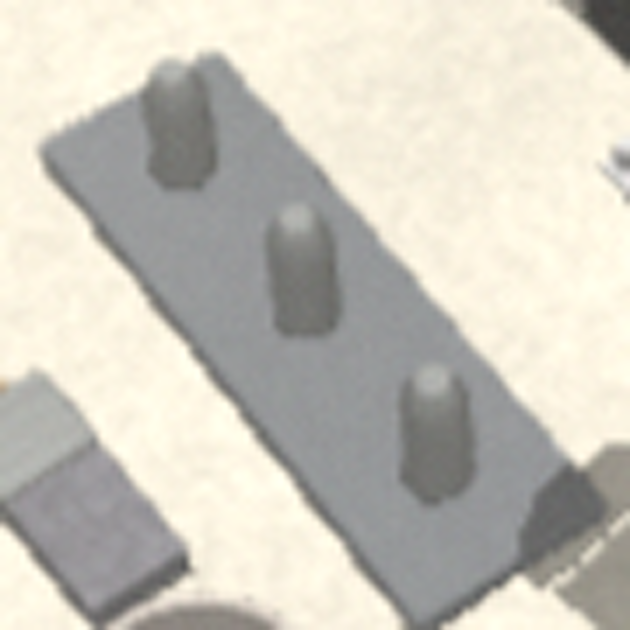

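```bash
python3 - <<'E'
from h import *
import pickle
t,s,w=pickle.load(open("c19.pkl","rb"))
W=np.array([(148,477),(123,641)])/3+[280,85];T=np.array([(153,118),(364,130),(577,148)])/8+[220,122];S=np.array([(433,375),(299,213),(172,70)])/7+[150,210]
print(plane(w,W,.067,True).round(4),"\n",plane(t,T,.067).round(4),"\n",plane(s,S,.067).round(4))
# plate corners top & wrist at .012
print("plate t",plane(t,np.array([(68,70),(670,110),(662,287),(48,250)])/8+[220,122],.012).round(4), plane(t,np.array([(68,70),(670,110),(662,287),(48,250)])/8+[220,122],.012).mean(0))
print("plate w top edge",plane(w,np.array([(48,326),(214,336)])/3+[280,85],.012,True).round(4))
u=np.array([(230,102),(74,102),(152,22),(152,182),(152,102)])/3+[280,85]
P=plane(w,u,.06,True);print("roll",P.round(4),np.linalg.norm(P[0]-P[1]),np.linalg.norm(P[2]-P[3]))
f=192/np.tan(np.radians(t["vfov"])/2)
t0,_=pickle.load(open("c0.pkl","rb"))
t["frame"]=cv2.convertScaleAbs(t["frame"],alpha=1.3);save(t,"t21",(355,165,405,240),8)
E
```

```text
[[ 0.6567  0.0277  0.067 ]
 [ 0.6517 -0.0578  0.067 ]] 
 [[ 0.657   0.0266  0.067 ]
 [ 0.6531 -0.0577  0.067 ]
 [ 0.6468 -0.1428  0.067 ]] 
 [[ 0.6561  0.0309  0.067 ]
 [ 0.6505 -0.0535  0.067 ]
 [ 0.6475 -0.1366  0.067 ]]
plate t [[ 0.6951  0.0665  0.012 ]
 [ 0.6809 -0.1866  0.012 ]
 [ 0.6045 -0.1828  0.012 ]
 [ 0.617   0.0726  0.012 ]] [ 0.64936551 -0.05756726  0.012     ]
plate w top edge [[0.62   0.0765 0.012 ]
 [0.6975 0.0696 0.012 ]]
roll [[0.6849 0.1793 0.06  ]
 [0.6246 0.1786 0.06  ]
 [0.6542 0.2088 0.06  ]
 [0.6545 0.1483 0.06  ]
 [0.6541 0.1787 0.06  ]] 0.06025408156395945 0.06049483487902066
```

View pics/t21.png

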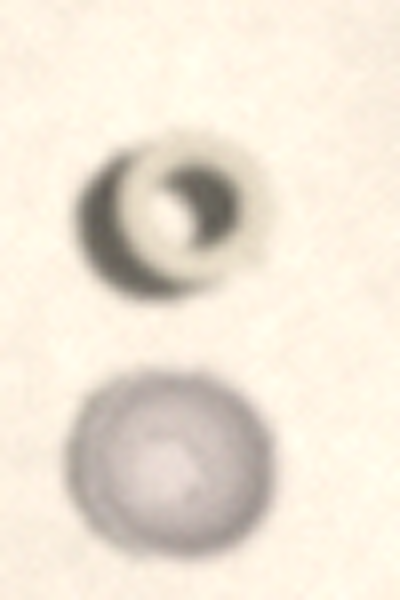

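```bash
python3 - <<'E'
from h import *
import pickle
t,s,w=pickle.load(open("c19.pkl","rb"))
P=lambda u,z:print(plane(w,np.array(u)/1.5,z,True).round(3))
P([(620,295),(694,300),(655,250)],.09);P([(625,210),(660,215)],.07);P([(665,95)],.15)
go(.6545,.1787,.12,-3.4)
E
```

```text
[[0.751 0.094 0.09 ]
 [0.828 0.088 0.09 ]
 [0.779 0.13  0.09 ]]
[[0.759 0.158 0.07 ]
 [0.794 0.155 0.07 ]]
[[0.741 0.24  0.15 ]]
t 30.42 tcp [0.5768 0.1205 0.2587] yaw -1.60 F [-0.5 -0.1 -0.3] w 0.0848 q [0.13 0.23 1.7  0.   1.21 0.16]
frac [ 1.386  0.761 -0.604] spin 0.0200
```

```bash
python3 -m jog '[[[0,0.3,-0.2,0.02,80],[0,0.6,-0.4,0.02,80],[0.2,0.761,-0.604,0.02,80],[0.6,0.761,-0.604,0.02,80],[0.9,0.761,-0.604,0.02,80],[0.9,0.761,-0.604,0.02,80],[0.9,0.761,-0.604,0.02,80],[0.9,0.761,-0.604,0.02,80]]]'|sed -n '2p'; python3 - <<'E'
from h import *
import pickle
print(av(4)); go(.6545,.1787,.042,-3.4)
w=camera("wrist");save(w,"w22",None,1.5);pickle.dump(w,open("w22.pkl","wb"))
E
```

```text
ee_pos: [0.6562, 0.1788, 0.1708]
(array([0.65691956, 0.17885785, 0.17208467]), np.float64(-3.4222750967294107), array([4.48727399e-04, 4.90115059e-05, 7.71375593e-04]))
t 31.28 tcp [0.657  0.1789 0.1724] yaw -3.43 F [ 0.3 -0.3 -0.2] w 0.0798 q [0.2  0.48 1.55 0.   1.11 0.26]
frac [ 1.304 -0.031  0.005] spin -0.0003
```

View pics/w22.png

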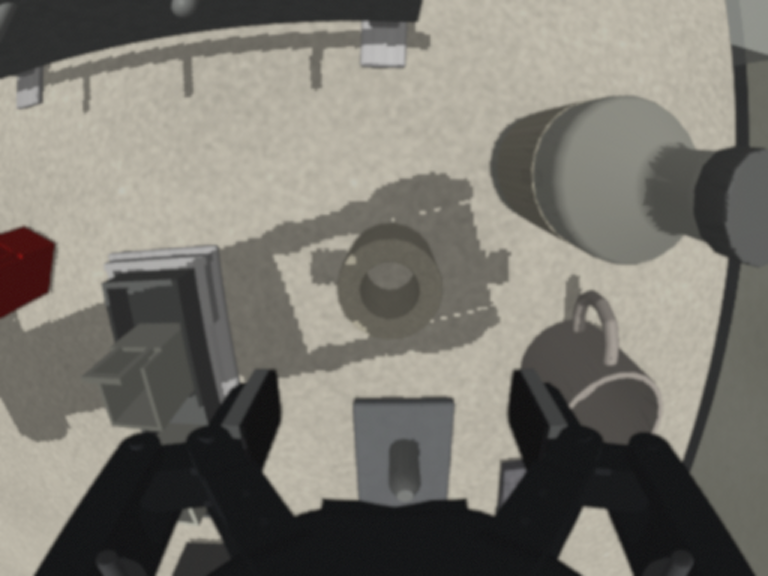

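```bash
python3 - <<'E'
from h import *
import pickle
w=pickle.load(open("w22.pkl","rb"))
P=plane(w,np.array([(391,287),(339,287),(443,287),(391,237),(391,339)])/1.5,.06,True);print(P.round(4))
E
python3 -m jog '[[[0.3,-0.03,0,0,80],[0.6,-0.03,0,0,80],[0.8,-0.03,0,0,80],[0.8,-0.03,0,0,80]]]'|sed -n '2p;4p';  python3 -m jog '[[[0.2,0,0,0,80],[0.4,0,0,0,80],[0.5,0,0,0,80],[0.5,0,0,0,80],[0.5,0,0,0,80]]]'|sed -n '2p;4p'; python3 -c "
from h import *
print(av(4))"
```

```text
[[0.6562 0.1815 0.06  ]
 [0.6264 0.1833 0.06  ]
 [0.686  0.1797 0.06  ]
 [0.658  0.2105 0.06  ]
 [0.6542 0.1491 0.06  ]]
ee_pos: [0.6484, 0.178, 0.0847]
ft_force: [-1.0, 0.5, -1.3]
ee_pos: [0.6526, 0.1789, 0.0399]
ft_force: [-0.7, -0.3, 0.6]
(array([0.65338439, 0.17907387, 0.04076674]), np.float64(-3.410001225462844), array([0.00048553, 0.00011339, 0.00052966]))
```

```bash
python3 -m jog '[[[0,0,-0.01,0,70],[0,0,-0.01,0,60],[0,0,-0.01,0,50],[0,0,-0.01,0,50],[0,0,-0.01,0,50],[0,0,-0.01,0,50],[0,0,-0.01,0,50],[0,0,-0.01,0,50]]]'|sed -n '2p;4,5p';  python3 -m jog '[[[-0.2,0,0,0,50],[-0.5,0,0,0,50],[-0.8,0,0,0,50],[-0.8,0,0,0,50],[-0.8,0,0,0,50],[-0.8,0,0,0,50],[-0.8,0,0,0,50]]]'|sed -n '2p;4,5p'; python3 - <<'E'
from h import *
import pickle
print(av(4)); go(.6567,.0275,.125,-3.4)
w=camera("wrist");save(w,"w23",None,1.5);pickle.dump(w,open("w23.pkl","wb"))
E
```

```text
ee_pos: [0.6536, 0.1803, 0.0411]
ft_force: [-1.2, 0.9, 6.0]
grip_width: 0.0607
ee_pos: [0.6504, 0.1795, 0.1169]
ft_force: [-0.3, -0.4, -1.4]
grip_width: 0.0608
(array([0.65054854, 0.1795054 , 0.11681138]), np.float64(-3.4100877094958877), array([1.75937299e-04, 2.50720115e-05, 1.28622259e-04]))
t 33.73 tcp [0.6512 0.1796 0.1173] yaw -3.41 F [-0.2  0.4 -1. ] w 0.0610 q [ 0.2   0.53  1.59 -0.    1.03  0.26]
frac [-0.076  0.146  1.515] spin -0.0001
```

View pics/w23.png

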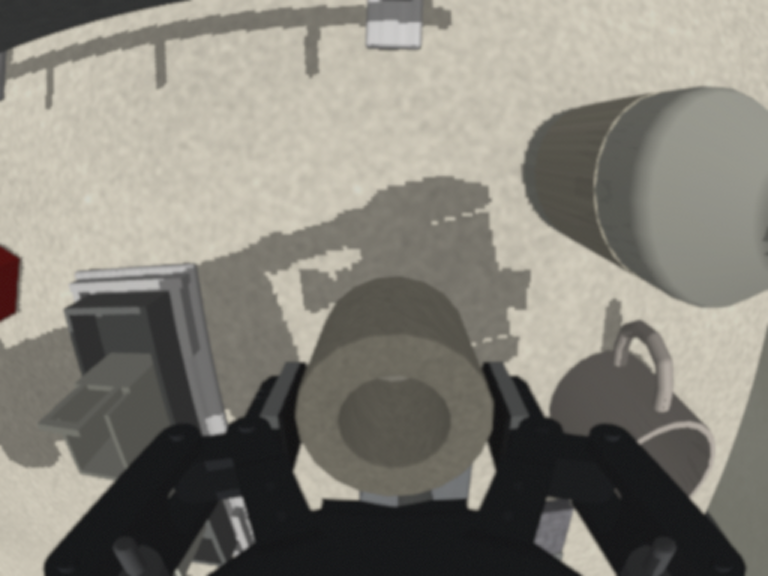

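```bash
python3 - <<'E'
from h import *
import pickle
w=pickle.load(open("w23.pkl","rb")); s,R,y=st()
P=plane(w,np.array([(395,412),(296,412),(494,412),(395,335),(395,493)])/1.5,s["ee_pos"][2]+.019,True);print(P.round(4)); print(((P-s["ee_pos"])@R).round(4))
E
python3 -m jog '[[[-0.1,0.06,0.3,0,50],[-0.1,0.12,0.6,0,50],[-0.1,0.14,1,0,50]]]'|sed -n '2p';python3 -m jog '[[[0,0,0.3,0,50],[0,0,0.5,0,50],[0,0,0.5,0,50],[0,0,0.5,0,50],[0,0,0.5,0,50],[0,0,0.5,0,50]]]'|sed -n '2p'
python3 - <<'E'
from h import *
import pickle
print(av(4)); go(.6567,.0275,.1,-3.4)
w=camera("wrist");save(w,"w24",None,1.5);pickle.dump(w,open("w24.pkl","wb"))
w=camera("scene");save(w,"s24",(150,200,270,290),6)
E
```

```text
t 33.78 tcp [0.6514 0.1797 0.1177] yaw -3.41 F [ 0.3  0.6 -1.7] w 0.0611 q [ 0.2   0.53  1.59 -0.    1.03  0.26]
[[0.6519 0.1845 0.1367]
 [0.622  0.1855 0.1367]
 [0.6817 0.182  0.1367]
 [0.6533 0.2095 0.1367]
 [0.6499 0.151  0.1367]]
[[-0.019   0.0001 -0.0048]
 [-0.0189 -0.0298 -0.004 ]
 [-0.0191  0.03   -0.0041]
 [-0.019   0.0001 -0.0298]
 [-0.019   0.0002  0.0288]]
ee_pos: [0.6616, 0.0803, 0.1297]
ee_pos: [0.6573, 0.0306, 0.129]
(array([0.65731132, 0.0306426 , 0.12899218]), np.float64(-3.3224412653219857), array([5.16670037e-06, 5.57074070e-05, 2.89345194e-05]))
t 34.73 tcp [0.6573 0.0305 0.1291] yaw -3.32 F [-0.5  0.1 -1.1] w 0.0609 q [-0.02  0.49  1.63  0.    1.02  0.04]
frac [ 0.291 -0.004  0.03 ] spin 0.0009
```

View pics/w24.png

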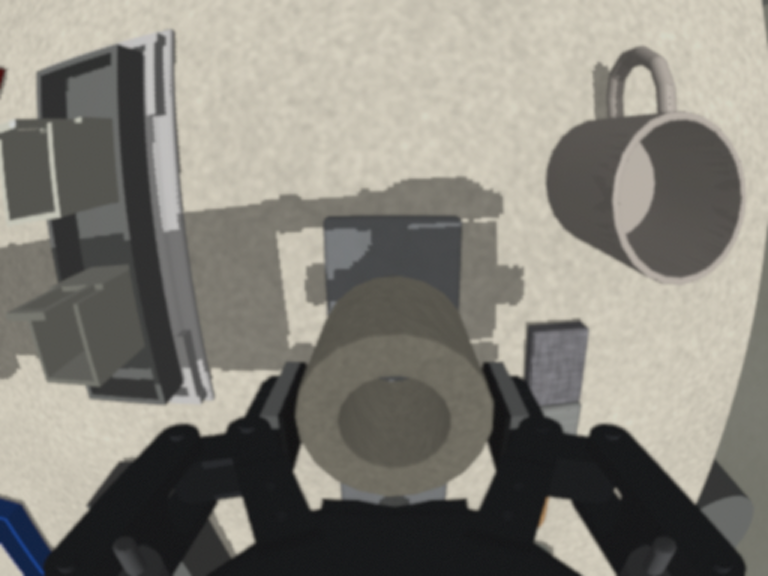

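View pics/s24.png

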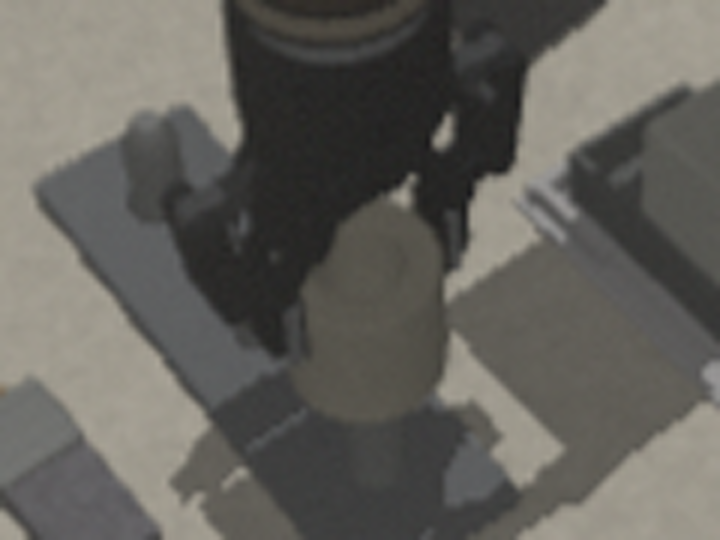

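```bash
python3 -m jog '[[[0.1,-0.005,0.035,0,50],[0.25,-0.005,0.035,0,50],[0.4,-0.005,0.035,0,50],[0.5,-0.005,0.035,0,50],[0.5,-0.005,0.035,0,50],[0.5,-0.005,0.035,0,50]]]'|sed -n '2p;4p';python3 -m jog '[[[0.06,0,0,0,50],[0.12,0,0,0,50],[0.18,0,0,0,50],[0.22,0,0,0,50],[0.22,0,0,0,50],[0.22,0,0,0,50]]]'|sed -n '2p;4p'
python3 - <<'E'
from h import *
print(av(4)); st()
w=camera("scene");save(w,"s25",(150,200,270,290),6)
E
```

```text
ee_pos: [0.6554, 0.0258, 0.0774]
ft_force: [-0.0, 0.5, -1.6]
ee_pos: [0.6562, 0.0259, 0.0566]
ft_force: [0.1, -0.4, -1.7]
(array([0.65667447, 0.0258474 , 0.05714501]), np.float64(-3.4082137144266866), array([2.81286922e-04, 1.29053027e-05, 3.27553474e-04]))
t 36.03 tcp [0.657  0.0258 0.0576] yaw -3.41 F [-0.9  0.6 -1. ] w 0.0610 q [-0.03  0.58  1.66  0.    0.91  0.03]
```

View pics/s25.png

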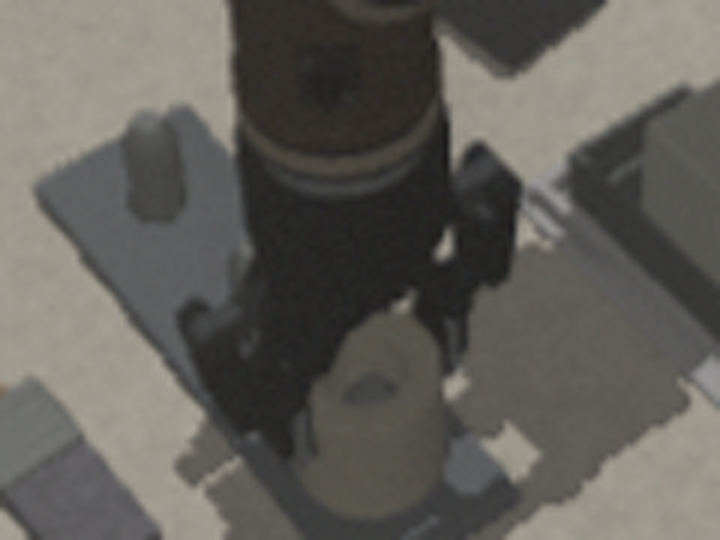

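```bash
python3 -m jog '[[[0.02,0,-0.015,0,50],[0.045,0,-0.015,0,50],[0.045,0,-0.015,0,50],[0.045,0,-0.015,0,50],[0.045,0,-0.015,0,50]]]'|sed -n '2p;4p'; python3 -c "
from h import *
print(av(3));st()"
```

```text
ee_pos: [0.6572, 0.0275, 0.0531]
ft_force: [-0.1, 1.5, 2.8]
(array([0.65716919, 0.02749637, 0.05314432]), np.float64(-3.410241799983515), array([9.86979743e-06, 6.74840284e-06, 1.31662451e-05]))
t 36.65 tcp [0.6571 0.0275 0.0531] yaw -3.41 F [-1.4  0.7  2.4] w 0.0608 q [-0.02  0.59  1.66  0.    0.9   0.03]
```

```bash
python3 -m jog '[[[0,0,0,0,65],[0,0,0,0,75],[0,0,0,0,80],[0,0,0,0,80],[0,0,0,0,80]]]'|sed -n '2p;4,5p'; python3 -m jog '[[[-0.2,0,0,0,80],[-0.5,0,0,0,80],[-0.9,0,0,0,80],[-1,0,0,0,80]]]'|sed -n '2p;4p'; python3 -m jog '[[[-0.3,-0.2,0.2,0,80],[-0.6,-0.5,0.5,0,80],[-0.9,-0.5,0.8,0,80],[-0.9,-0.5,1,0,80]]]'|sed -n '2p;4p'; python3 - <<'E'
from h import *
import pickle
t=camera("top");save(t,"t26",None,1.5);s=camera("scene");save(s,"s26",None,1.5); pickle.dump(t,open("t26.pkl","wb"))
t0=pickle.load(open("c19.pkl","rb"))[0]
print(plane(t0,(379.4,190.4),.06)); go(.5,-.33,.3,-3.4)
E
```

```text
ee_pos: [0.6565, 0.0272, 0.0523]
ft_force: [0.3, -1.0, 0.9]
grip_width: 0.0803
ee_pos: [0.6607, 0.0272, 0.1592]
ft_force: [1.6, 0.7, 1.6]
ee_pos: [0.6018, -0.0706, 0.2479]
ft_force: [0.5, 0.1, 0.8]
[[ 0.49014149 -0.41694682  0.06      ]]
t 37.83 tcp [ 0.6021 -0.0734  0.2462] yaw -3.62 F [-0.5  0.1 -0.4] w 0.0802 q [-0.19  0.27  1.68 -0.    1.19 -0.13]
frac [-0.536 -0.854  2.626] spin -0.0024
```

View pics/t26.png

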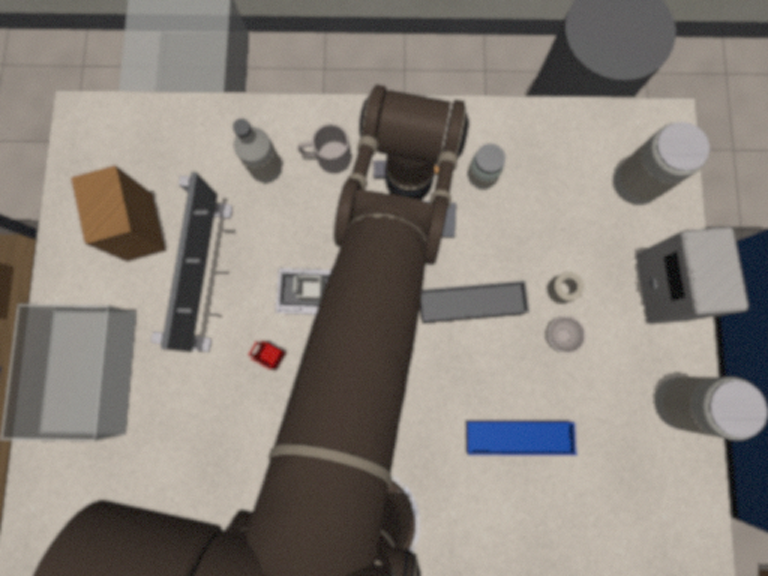

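View pics/s26.png

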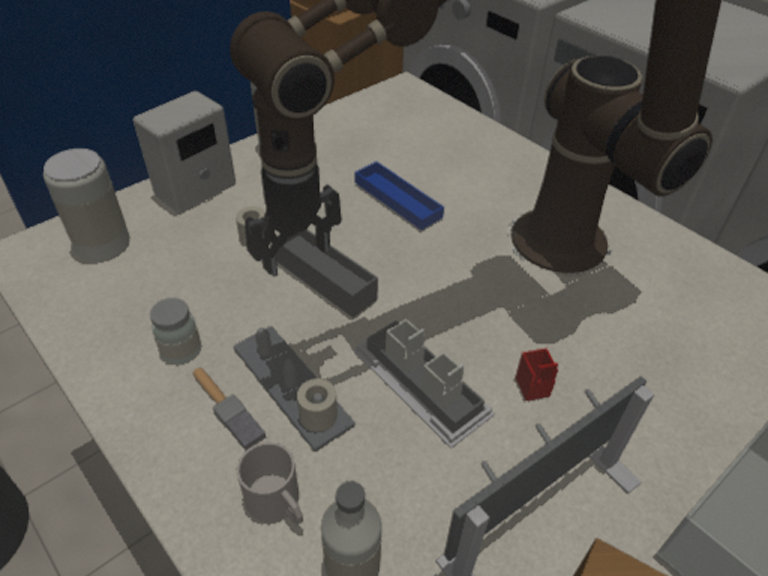

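Roll A is down on the first spindle. Roll B lies close to the dish, so I'll grip it with the jaws along world y.

```bash
python3 -m jog '[[[-0.2,-0.1,0.3,0,80],[-0.4,-0.2,0.6,0,80],[-0.5,-0.4,1,0,80]]]'|sed -n '2p'; python3 -m jog '[[[0,-0.1,0.3,0,80],[0,-0.2,0.6,0,80],[0,-0.4,1,0,80]]]'|sed -n '2p';python3 -m jog '[[[0,0,0.1,0.08,80],[0,0,0.3,0.16,80],[0,0,0.3,0.96,80],[0,0,0.3,0.96,80],[0,0,0.3,0.96,80],[0,0,0.3,0.96,80],[0,0,0.3,0.96,80],[0,0,0.3,0.96,80],[0,0,0.3,0.96,80],[0,0,0.3,0.96,80],[0,0,0.3,0.96,80],[0,0,0.3,0.96,80],[0,0,0.3,0.96,80],[0,0,0.3,0.96,80],[0,0,0.3,0.96,80]]]'|sed -n '2p'
python3 - <<'E'
from h import *
import pickle
print(av(4)); go(.49,-.417,.12,-90)
w=camera("wrist");save(w,"w27",None,1.5);pickle.dump(w,open("w27.pkl","wb"))
E
```

```text
ee_pos: [0.5586, -0.1633, 0.2935]
ee_pos: [0.5131, -0.2582, 0.2914]
ee_pos: [0.5109, -0.2878, 0.2912]
(array([ 0.5108767 , -0.2879262 ,  0.29134708]), np.float64(-89.6902154815519), array([1.16314521e-05, 8.43088749e-05, 1.49268039e-04]))
t 39.78 tcp [ 0.5109 -0.2881  0.2916] yaw -89.75 F [ 0.4 -0.4 -0.3] w 0.0798 q [-0.59  0.19  1.68  0.    1.27  0.98]
frac [1.716 1.288 0.214] spin 0.0028
```

View pics/w27.png

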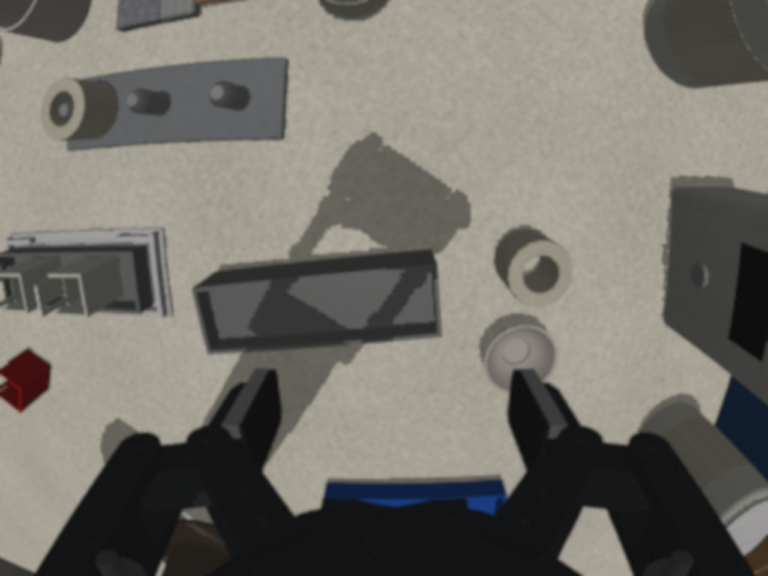

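```bash
python3 - <<'E'
from h import *
import pickle
w=pickle.load(open("w27.pkl","rb"))
P=plane(w,np.array([(540,273),(509,273),(571,273),(540,241),(540,305)])/1.5,.06,True);print(P.round(4))
print("dish",plane(w,np.array([(484,355),(554,355),(520,325),(520,388)])/1.5,.03,True).round(3))
E
python3 -m jog '[[[0,0.3,0,0,80],[0,0.6,0.1,0,80],[0,1,0.2,0,80],[0,1,0.2,0,80],[0,1,0.2,0,80]]]'|sed -n '2p'; python3 -m jog '[[[0.3,0.2,0,0,80],[0.6,0.28,0,0,80],[0.9,0.28,0,0,80],[0.9,0.28,0,0,80],[0.9,0.28,0,0,80],[0.9,0.28,0,0,80]]]'|sed -n '2p'
python3 - <<'E'
from h import *
import pickle
print(av(4)); st()
w=camera("wrist");save(w,"w28",None,1.5);pickle.dump(w,open("w28.pkl","wb"))
E
```

```text
[[ 0.4905 -0.4168  0.06  ]
 [ 0.4901 -0.3883  0.06  ]
 [ 0.491  -0.4467  0.06  ]
 [ 0.519  -0.4142  0.06  ]
 [ 0.4608 -0.42    0.06  ]]
dish [[ 0.398 -0.379  0.03 ]
 [ 0.396 -0.453  0.03 ]
 [ 0.429 -0.412  0.03 ]
 [ 0.358 -0.421  0.03 ]]
ee_pos: [0.4904, -0.3902, 0.2915]
ee_pos: [0.4923, -0.416, 0.2032]
(array([ 0.49273723, -0.4166118 ,  0.20430643]), np.float64(-89.75467674291954), array([0.0002565 , 0.00038075, 0.00063508]))
t 40.95 tcp [ 0.4927 -0.4169  0.2045] yaw -89.77 F [-0.6 -0.3 -0.6] w 0.0799 q [-0.77  0.38  1.62  0.    1.14  0.8 ]
```

View pics/w28.png

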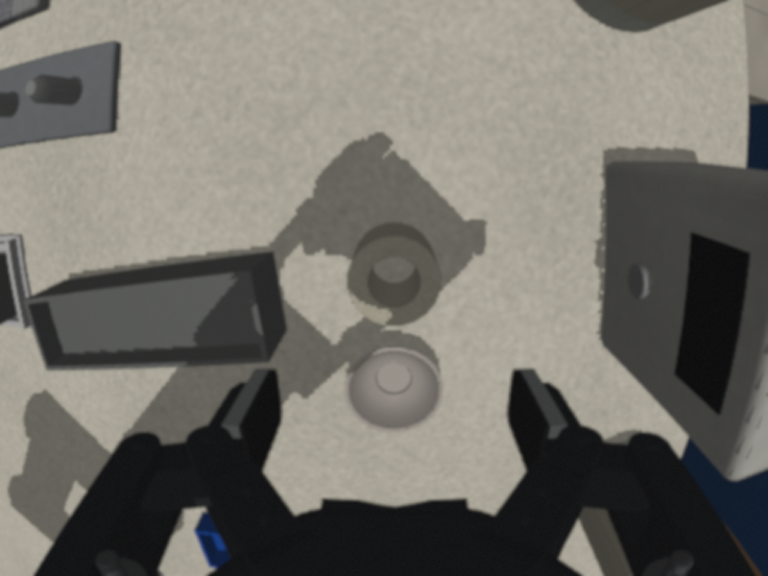

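```bash
python3 -m jog '[[[0.3,0,0.02,0,80],[0.6,0,0.02,0,80],[0.9,0,0.02,0,80],[0.9,0,0.02,0,80]]]'|sed -n '2p;4p';  python3 -m jog '[[[0.3,0,0,0,80],[0.5,0,0,0,80],[0.65,0,0,0,80],[0.73,0,0,0,80],[0.73,0,0,0,80],[0.73,0,0,0,80]]]'|sed -n '2p;4p'; python3 -c "
from h import *
print(av(4))"; python3 -m jog '[[[0,0,0,0,70],[0,0,0,0,60],[0,0,0,0,50],[0,0,0,0,50],[0,0,0,0,50],[0,0,0,0,50],[0,0,0,0,50],[0,0,0,0,50]]]'|sed -n '2p;4,5p'; python3 -c "
from h import *
print(av(4))"
```

```text
ee_pos: [0.4857, -0.4128, 0.1059]
ft_force: [-0.9, 1.8, -1.6]
ee_pos: [0.4899, -0.4168, 0.0396]
ft_force: [0.5, 0.5, -0.1]
(array([ 0.49026189, -0.41717537,  0.04030161]), np.float64(-89.8076041453498), array([0.00024518, 0.00024272, 0.00039687]))
ee_pos: [0.49, -0.417, 0.0403]
ft_force: [-1.2, 0.9, 6.1]
grip_width: 0.0608
(array([ 0.48999554, -0.41705563,  0.04033797]), np.float64(-89.81321341955136), array([1.40392118e-05, 1.53398431e-05, 2.87495149e-05]))
```

```bash
python3 -m jog '[[[-0.2,0,0,0,50],[-0.5,0,0,0,50],[-0.9,0,0,0,50],[-1,0,0,0,50],[-1,0,0,0,50]]]'|sed -n '2p;5p'; python3 -m jog '[[[-0.3,-0.3,-0.1,-0.08,50],[-0.5,-0.7,-0.3,-0.16,50],[-0.5,-1,-0.5,-0.96,50],[-0.5,-1,-0.5,-0.96,50],[-0.5,-1,-0.5,-0.96,50],[-0.5,-1,-0.5,-0.96,50],[-0.5,-1,-0.5,-0.96,50],[-0.5,-1,-0.5,-0.96,50],[-0.5,-1,-0.5,-0.96,50],[-0.5,-1,-0.5,-0.96,50],[-0.5,-1,-0.5,-0.96,50],[-0.5,-1,-0.5,-0.96,50],[-0.5,-1,-0.5,-0.96,50],[-0.5,-1,-0.5,-0.96,50],[-0.5,-1,-0.5,-0.96,50],[-0.5,-1,-0.5,-0.96,50]]]'|sed -n '2p;5p'; python3 - <<'E'
from h import *
import pickle
print(av(4)); go(.652,-.058,.13,-3.4)
w=camera("wrist");save(w,"w29",None,1.5)
E
```

```text
ee_pos: [0.4919, -0.4187, 0.1434]
grip_width: 0.0606
ee_pos: [0.5385, -0.3158, 0.1877]
grip_width: 0.0603
(array([ 0.53874273, -0.31595616,  0.18819919]), np.float64(-3.481926579886508), array([0.00013163, 0.00010179, 0.00030189]))
t 44.85 tcp [ 0.539  -0.3161  0.1887] yaw -3.44 F [ 0.3  0.4 -0.9] w 0.0604 q [-0.6   0.36  1.68 -0.    1.1  -0.54]
frac [ 0.587  0.973 -2.644] spin -0.0005
```

View pics/w29.png

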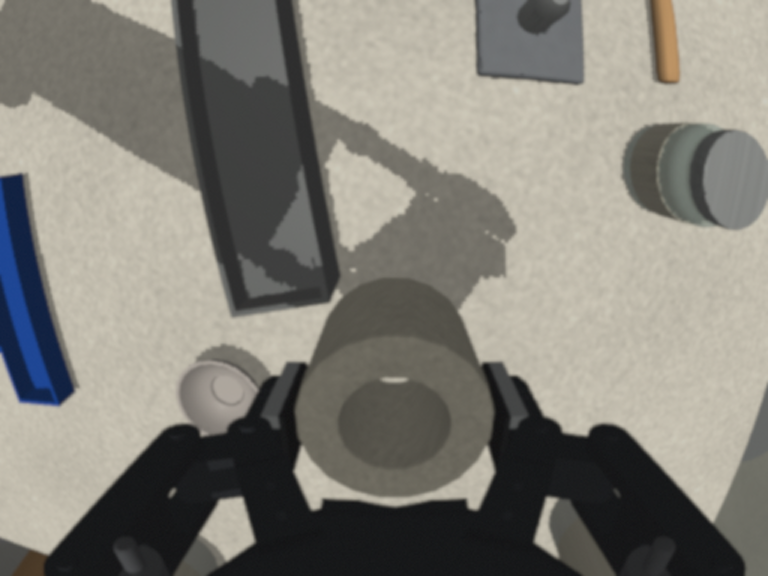

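```bash
python3 -m jog '[[[0,0.15,-0.3,0,50],[0,0.3,-0.6,0,50],[0,0.4,-1,0,50]]]'|sed -n '2p'; python3 -m jog '[[[0,0.15,-0.3,0,50],[0,0.3,-0.6,0,50],[0,0.4,-1,0,50]]]'|sed -n '2p'; python3 -m jog '[[[0,0.1,-0.3,0,50],[0.2,0.17,-0.64,0,50],[0.5,0.17,-0.64,0,50],[0.58,0.17,-0.64,0,50],[0.58,0.17,-0.64,0,50],[0.58,0.17,-0.64,0,50],[0.58,0.17,-0.64,0,50]]]'|sed -n '2p'; python3 - <<'E'
from h import *
import pickle
print(av(5)); go(.652,-.058,.13,-3.4)
w=camera("scene");save(w,"s30",(150,200,270,290),6)
E
```

```text
ee_pos: [0.5861, -0.2199, 0.1893]
ee_pos: [0.6322, -0.1212, 0.1893]
ee_pos: [0.6524, -0.0598, 0.1322]
(array([ 0.65260649, -0.05972253,  0.13259804]), np.float64(-3.5057121806656837), array([0.00015616, 0.00014319, 0.00022221]))
t 46.23 tcp [ 0.6522 -0.0593  0.1322] yaw -3.48 F [-0.4  0.9 -2. ] w 0.0602 q [-0.16  0.48  1.64 -0.    1.02 -0.1 ]
frac [ 0.022 -0.003 -0.012] spin -0.0009
```

View pics/s30.png

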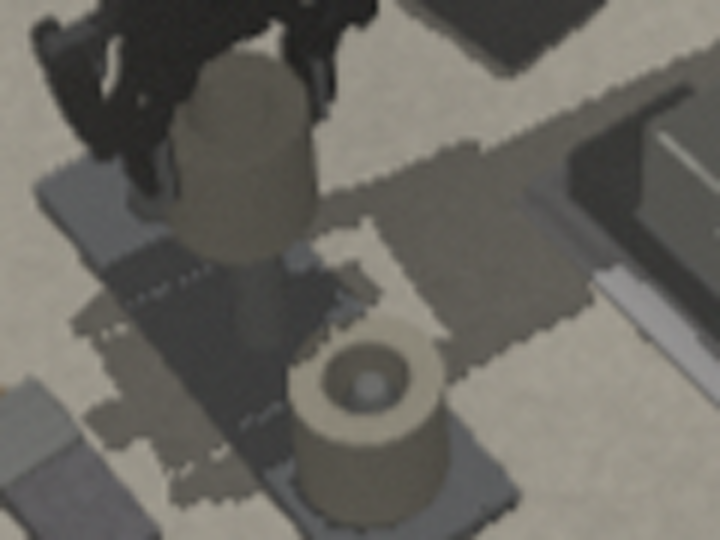

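```bash
python3 -m jog '[[[0.1,0,-0.015,0,50],[0.25,0,-0.015,0,50],[0.4,0,-0.015,0,50],[0.54,0,-0.015,0,50],[0.54,0,-0.015,0,50],[0.54,0,-0.015,0,50]]]'|sed -n '2p;4p';python3 -m jog '[[[0.06,0,0,0,50],[0.12,0,0,0,50],[0.18,0,0,0,50],[0.22,0,0,0,50],[0.22,0,0,0,50],[0.22,0,0,0,50]]]'|sed -n '2p;4p'
python3 -c "
from h import *
print(av(4)); st()"
```

```text
ee_pos: [0.6499, -0.0565, 0.0744]
ft_force: [-0.1, -0.0, -1.5]
ee_pos: [0.6513, -0.0568, 0.0543]
ft_force: [-0.3, 0.0, -1.6]
(array([ 0.6516762 , -0.05685867,  0.05478961]), np.float64(-3.409655314865758), array([2.52290549e-04, 4.44178983e-05, 3.01071989e-04]))
t 47.48 tcp [ 0.652  -0.0569  0.0552] yaw -3.41 F [-0.8 -0.2 -1.7] w 0.0603 q [-0.15  0.58  1.66 -0.    0.9  -0.09]
```

```bash
python3 -m jog '[[[0.02,0,0.008,0,50],[0.035,0,0.008,0,50],[0.035,0,0.008,0,50],[0.035,0,0.008,0,50],[0.035,0,0.008,0,50]]]'|sed -n '2p;4p'; python3 -m jog '[[[0,0,0,0,65],[0,0,0,0,75],[0,0,0,0,80],[0,0,0,0,80],[0,0,0,0,80]]]'|sed -n '2p;4,5p'; python3 -m jog '[[[-0.2,0,0,0,80],[-0.5,0,0,0,80],[-0.9,0,0,0,80],[-1,0,0,0,80]]]'|sed -n '2p;4p'; python3 -m jog '[[[-0.3,0,0,0,80],[-0.6,0,0.2,0,80],[-0.9,0,0.5,0,80],[-1,-0.2,0.8,0,80],[-1,-0.6,1,0,80],[-1,-0.6,1,0,80],[-1,-0.6,1,0,80],[-1,-0.6,1,0,80]]]'|sed -n '2p;4p'; python3 - <<'E'
from h import *
import pickle
st()
t=camera("top");s=camera("scene");w=camera("wrist"); pickle.dump((t,s,w),open("c31.pkl","wb"))
save(t,"t31",None,1.5);save(s,"s31",(130,150,370,330),3.3);save(w,"w31",None,1.5)
E
```

```text
ee_pos: [0.652, -0.0579, 0.0523]
ft_force: [-1.6, -0.9, 5.1]
ee_pos: [0.6513, -0.0576, 0.0508]
ft_force: [0.4, -0.6, 1.0]
grip_width: 0.0805
ee_pos: [0.6555, -0.0582, 0.1577]
ft_force: [1.7, -0.1, 1.9]
ee_pos: [0.5859, -0.1539, 0.2512]
ft_force: [0.1, 0.1, -0.3]
t 49.32 tcp [ 0.5859 -0.1539  0.2512] yaw -3.46 F [ 0.1  0.1 -0.3] w 0.0799 q [-0.33  0.26  1.67  0.    1.2  -0.27]
```

View pics/s31.png

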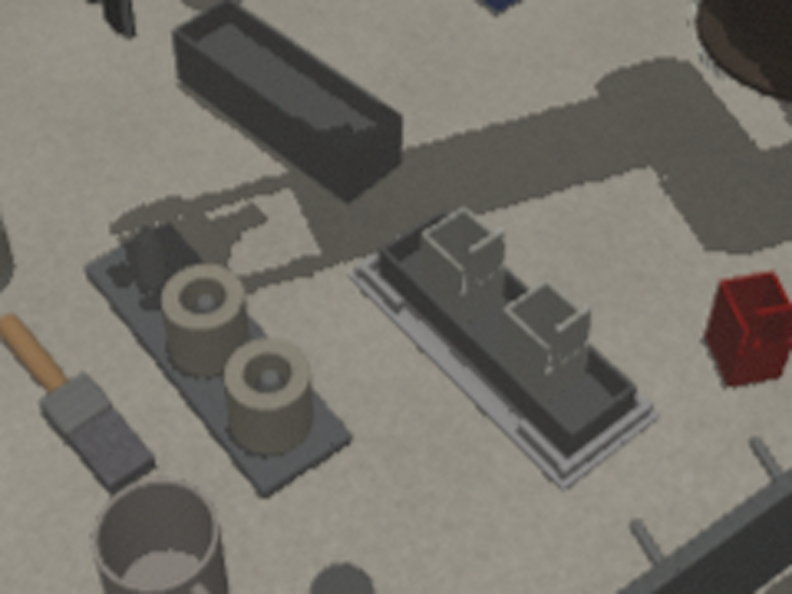

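View pics/w31.png

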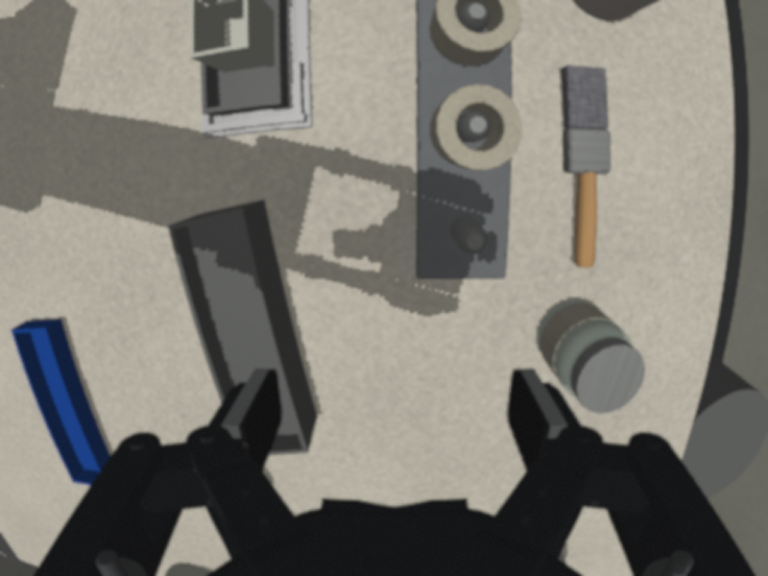

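View pics/t31.png

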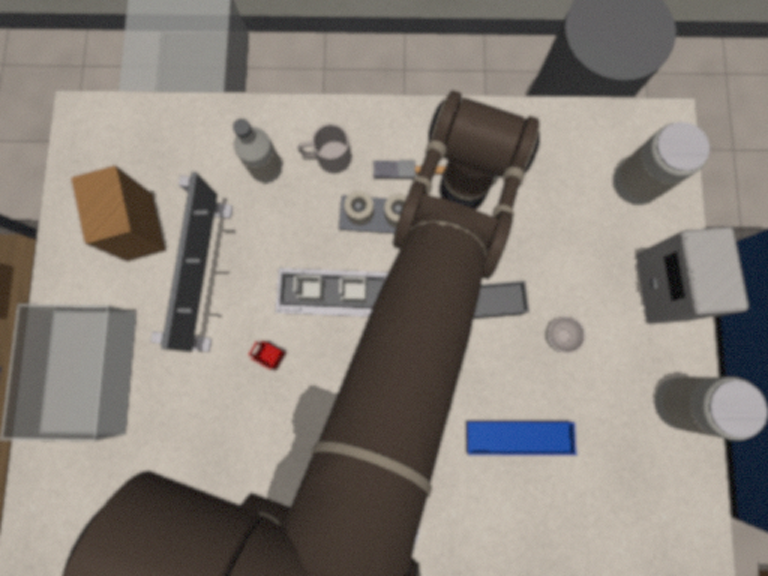

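```bash
python3 - <<'E'
from h import *
import pickle
t,s,w=pickle.load(open("c31.pkl","rb"))
# bright ring masks in scene / wrist
P=plane(w,np.array([(479,127),(434,127),(522,127),(479,85),(479,170)])/1.5,.072,True);print("rollB",P.round(4),"tip",plane(w,np.array([[478,124]])/1.5,.067,True).round(4))
sc=lambda u:np.array(u)/3.3+[130,150]
print("scene A",plane(s,sc([(268,377),(225,380),(312,378)]),.072).round(4),"B",plane(s,sc([(204,300),(163,302),(247,300)]),.072).round(4))
# mid tray rim corners in wrist
print("stack",plane(w,np.array([(170,226),(265,201),(318,412),(306,451)])/1.5,.066,True).round(3))
st()
E
```

```text
rollB [[ 0.6515 -0.0596  0.072 ]
 [ 0.6202 -0.0589  0.072 ]
 [ 0.6825 -0.0596  0.072 ]
 [ 0.653  -0.0298  0.072 ]
 [ 0.6503 -0.0899  0.072 ]] tip [[ 0.6518 -0.0572  0.067 ]]
scene A [[0.6603 0.0343 0.072 ]
 [0.6847 0.0169 0.072 ]
 [0.6372 0.055  0.072 ]] B [[ 0.6549 -0.0502  0.072 ]
 [ 0.6789 -0.0681  0.072 ]
 [ 0.6309 -0.0299  0.072 ]]
stack [[ 0.415 -0.113  0.066]
 [ 0.496 -0.102  0.066]
 [ 0.515 -0.281  0.066]
 [ 0.498 -0.323  0.066]]
t 49.47 tcp [ 0.5869 -0.1532  0.2512] yaw -3.34 F [ 0.7 -0.9 -0.8] w 0.0799 q [-0.33  0.26  1.67  0.    1.21 -0.27]
```

```bash
python3 -c "
from h import *
print(close_job()); st()"
```

```text
the job is handed in; nothing more can be done
None
the job is handed in; nothing more can be done
```

The laundry counter is set up and I handed the job in at about 49.5 s; the close call gives no verdict.

- **Top tray:** I lifted only the top tray and seated it flat in the frame. It met light contact at the expected height, and the pictures show it inside all the lips.
- **Cups:** Both white cups were lifted about 17 mm, drawn straight off their pegs and stood upright in that tray. There were only two; the third peg was empty, and I left the red cup alone.
- **Rolls:** Both rolls are on their own spindles, one each on the two at the +y end. The right-hand roll was knocked a few centimetres mid-run, so I measured it again before picking it up. For roll B the last wrist view puts its axis about 2 mm from the spindle tip.
- **Everything else:** The two visible corners of the lower tray stack are within about 2 mm of their start. I saw no sign in the pictures that any bystander moved.

**Checks that disagreed:** In the last scene view the roll positions read about 7–8 mm off in y from what the wrist and top cameras gave earlier. The scene view had read 3–6 mm high on the spindle tips before, and I picked those pixels by eye. It also shows the spindles centred in the bores, so I trusted the wrist view for roll B. I took no last wrist measurement of roll A. I checked its seating by the arm's position and contact at release, and by its look in the pictures.

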